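# Shake out the descaled bolts and lay them in the rack

## Task

The bench shaker has finished descaling a batch of flange bolts: throw its keeper lever round into the notch marked with white paint, lift out the square canister, upturn it over the rubber mat and shake it until the last stuck bolt has dropped out. Then lay the canister back in its saddle as it lay before, throw the lever back into its first notch so that the keeper arm covers the canister, and lay every bolt flat in the rack, one to a notch, all with their heads on the fence side.

Things in the scene. Friction and masses are not known exactly. Their poses are not given: they have to be found in the camera images.
- saddle (a point): Bench shaker, fixed: saddle (two cross blocks with low flared cheeks) between an aluminium end plate (78 mm from this point on its -x side, top 25 mm above it) and a grey drive housing (80 to 205 mm away on +x, top 21 mm above it); bed 130 mm wide. This point is where the canister's centre lies when seated, 67 mm above the table; x runs along the canister from mouth to closed bottom, z is up.
- pivot (a point): Point on the vertical pivot axis of the keeper, on the drive housing 100 mm from the saddle point along its +x, at the height of the lever's hand grip (142 mm above the table); fixed, with the axes of the saddle.
- keeper (a joint): Angle of the keeper, rad, anticlockwise from above: an arm that covers the canister's closed end (4 mm above it) and, at right angles, a hand lever. A spring roller clicks into notches at 0 (first, where it starts: arm over the canister), 0.65 and 1.30 (marked white; arm clear). Stops at -0.08 and 1.45; about 8 N at the grip moves it; left within 0.25 rad of a notch it snaps in.
- lever_grip (a point): centre of the grip of the hand lever: upright black handle, 23 mm diameter, 48 mm tall (from 111 to 159 mm above the table), 95 mm from the pivot axis. At angle 0 it lies from the pivot towards -y of the saddle, at 1.30 nearly towards +x.
- canister_mid (a point): Centre of the square steel canister, 145 mm long, 66 x 66 mm, wall 2.5, empty weight 350 g; gripped across two opposite sides. x runs from its open mouth to its closed bottom, level in the saddle. The rim of the mouth slopes in by 4.5 mm, so that bolts stay standing on it until brisk level shakes (about 2 cm, several directions) free them.
- canister_mouth (a point): centre of the canister's open mouth, 72.5 mm from its centre; same axes.
- mat_top (a point): black rubber mat, fixed, 240 x 200 mm (its x, y), 4 mm thick with an 8 mm bead round it; centre of its top.
- rack_seat (a point): Bolt rack, fixed, base 152 x 212 mm: two ridged rails (at x = -32 and +32 mm, 54 mm clear between them, ridge tops 13 mm above this point) and a fence along its +x side (x = 71 mm, top 23 mm above this point). Bolts lie along x in four notches at y = -69, -23, 23, 69 mm. This point: centre, at the height of the axis of a bolt in a notch (35 mm above the table).
- bolt_a_mid (a point): Square-head steel bolt, loose, one of two to four alike (the rest are absent), 120 mm long: shank 10 mm diameter, 110 mm long, head 16 mm square, 10 mm long; about 100 g. This is the middle of its length, on its axis (6 mm above what it lies on); x runs from tip to head. It starts inside the canister.
- bolt_a_head (a point): centre of the head of that bolt, 55 mm from its middle.
- bolt_b_mid (a point): another such bolt, or absent.
- bolt_b_head (a point): centre of the head of that bolt, 55 mm from its middle.
- bolt_c_mid (a point): another such bolt, or absent.
- bolt_c_head (a point): centre of the head of that bolt, 55 mm from its middle.
- bolt_d_mid (a point): another such bolt, or absent.
- bolt_d_head (a point): centre of the head of that bolt, 55 mm from its middle.

How it is judged:
On the way, in this order (a step that is already met when the one before it is completed fails the run):
1. the lever rests in the white-marked notch while the canister still lies in the saddle (value of joint keeper between 1.18 and 1.4 rad and distance between canister_mid and saddle below 0.02 m), for 0.2 s.
2. the canister is held upturned over the mat (mouth at least 40 degrees below level) and every bolt has dropped out of it (angle between canister_mid's own x axis and vertical below 0.87 rad and height (world z) of canister_mouth above 0.02 m and horizontal distance between canister_mouth and mat_top below 0.14 m and height (world z) of each of bolt_a_mid, bolt_b_mid, bolt_c_mid, bolt_d_mid below 0.05 m and distance between each of bolt_a_mid, bolt_b_mid, bolt_c_mid, bolt_d_mid and canister_mid above 0.075 m), for 0.2 s.
At the end, for the whole second after the job is handed in: Canister in the saddle, mouth to the end plate (centre within 14 mm, height 6 mm, 6 degrees); lever in its first notch (within 0.12 rad of 0); every bolt at rest, one to a notch (height within 5 mm, 7 degrees, lengthwise about 15 mm of the middle), head on the fence side (horizontal distance between canister_mid and saddle below 0.014 m and z of canister_mid in the frame of saddle between -0.006 and 0.006 m and angle between the x axis of canister_mid and the x axis of saddle, either way round below 0.1 rad and x of canister_mouth in the frame of saddle below -0.05 m and value of joint keeper between -0.09 and 0.12 rad and linear speed of each of canister, bolt_a, bolt_b, bolt_c, bolt_d below 0.03 m/s and x of bolt_a_mid in the frame of rack_seat between -0.018 and 0.014 m and y of bolt_a_mid in the frame of rack_seat between -0.085 and 0.085 m and z of bolt_a_mid in the frame of rack_seat between -0.005 and 0.005 m and angle between the x axis of each of bolt_a_mid, bolt_b_mid, bolt_c_mid, bolt_d_mid and the x axis of rack_seat, either way round below 0.12 rad and x of each of bolt_a_head, bolt_b_head, bolt_c_head, bolt_d_head in the frame of rack_seat above 0.03 m and x of bolt_b_mid in the frame of rack_seat between -0.018 and 0.014 m and y of bolt_b_mid in the frame of rack_seat between -0.085 and 0.085 m and z of bolt_b_mid in the frame of rack_seat between -0.005 and 0.005 m and x of bolt_c_mid in the frame of rack_seat between -0.018 and 0.014 m and y of bolt_c_mid in the frame of rack_seat between -0.085 and 0.085 m and z of bolt_c_mid in the frame of rack_seat between -0.005 and 0.005 m and x of bolt_d_mid in the frame of rack_seat between -0.018 and 0.014 m and y of bolt_d_mid in the frame of rack_seat between -0.085 and 0.085 m and z of bolt_d_mid in the frame of rack_seat between -0.005 and 0.005 m and distance between each of bolt_b_mid, bolt_c_mid, bolt_d_mid and bolt_a_mid above 0.03 m and distance between each of bolt_c_mid, bolt_d_mid and bolt_b_mid above 0.03 m and distance between bolt_d_mid and bolt_c_mid above 0.03 m); the robot touches nothing.
Of bolt_a, bolt_b, bolt_c, bolt_d only 2 to 4 are there at a start; the rules pass over those that are not, and their reading is None.
At some moment in a run one of bolt_a, bolt_b, bolt_c, bolt_d may be knocked a few centimetres aside while the robot is not near it.
It also fails if it takes over 210 s, if anything falls off the work surface, if the arm or the gripper's body presses on something with over 40 N, if the wrist force passes 120 N, or if a joint passes its speed limit or range.

## Robot

A 6-joint arm with a two-finger parallel gripper is mounted at the origin on a cart in front of the work surface, level with it; the furniture and walls round the work are solid. World frame = base frame: x ahead of the robot, y to its left, z up, the work surface at z = 0. Lengths are in m, angles in rad, forces in N, time in s.
With the tool pointing down it reaches from about 0.3 to 0.875 m from the base axis. Payload 6.4 kg.
Tool frame: the origin (TCP) lies at the very end of the fingers, on their centre line; the grasp point (between the pads) lies 19 mm behind it; z points along the fingers, y is the direction in which the jaws open and shut (so a half turn about z gives the same grasp; the last joint's range is limited). The gripper opens to 85 mm and grips with 20 to 120 N. Pads are 22 mm wide; open, the fingers measure 114 mm over their backs; the gripper's body (76 mm by 85 mm) begins 54 mm behind the grasp point. The pads swing forward as they close: fully open they stand 13 mm farther back than shut.
Start: joints at [-1.347, 0.181, 1.607, -0, 1.354, -0.206], TCP at [0.24, -0.523, 0.231] pointing down, gripper open.
Joint ranges: [-2.99, 2.99], [-0.89, 2.07], [0.3, 2.58], [-1.14, 4.28], [0, 2.63], [-3.12, 3.12]. Speed limits (rad/s): [2.57, 2.57, 3.01, 3.14, 3.14, 3.14].

## Interface

Orientations are given as a unit quaternion [w, x, y, z].
In Python, from bench import telemetry, imaging, ctrl gives the robot as it stands.
- The arm moves only by the shell command python3 -m pendant 'ROWS' [OPENING]. ROWS is JSON, a list that holds one entry, the list of rows, each a list of 6 numbers: the shift along the tool's x, y, z in units of 200 mm (1.0 is 200 mm), then the turn, a rotation vector about the tool's x, y, z in units of pi rad (1.0 is pi rad). In form: [[[tx, ty, tz, rx, ry, rz], ...]]. A call has 1 to 12 rows; each row shifts and turns the pose as measured when the row begins, along the tool's axes as they then stand; what a row does not reach is not made up. A row lasts 1/8 s, in which the tool goes at most 62.5 mm and 10.7 degrees, less where a joint would pass 70% of its speed; a pose out of reach is approached as far as the arm can. A call with a number of a shift or a turn outside -1 to 1 is refused whole. A call with a gripper value outside its range is refused whole. OPENING is the closure, from 0 (fully open) to 1 (shut), set as the call begins (- or left out, the last holds). The fingers move at their own pace and stop on an object; the grip force is fixed at half the most. Time passes only in rows, so rows that do not move let the fingers close. It gives the time, the measured TCP pose, the force and the opening at its end, in the units of the state.
- telemetry.get_obs(): the state, without advancing time (a new reading comes with each control period).
- imaging.camera(name): name is "scene" or "top" or "wrist"; returns a dict with "pixels" (480x640x3 uint8, blue, green, red), "vfov" (degrees; the focal length in pixels is half the picture's height over the tangent of half this angle, whatever the lens; pixels are square), "cx", "cy" (the principal point, pixels), "distortion" ([k1, k2, p1, p2, k3] as OpenCV has them; the pictures are not rectified), "R" (3x3) and "t" (3): a world point X has camera coordinates R X + t. Camera axes: x right, y down, z forward; pixel columns grow to the right and rows downward; lengths in m; the calibration is good to about 2 mm. A picture is of the moment at which its call begins. There is no depth.
- ctrl.hand_in(): hands the job in, once; it reports no verdict.
The state is a dict: "time_s": time; "q": joint angles; "dq": joint speeds; "joint_efforts": joint torques, N m; "eef_pos": TCP position; "eef_rot": TCP orientation; "wrist_force": force on the tool from outside, world axes, zero at the start; "torque": the same for the moment, N m; "opening": opening from 0.0 (shut) to 1.0 (fully open).
Only numpy, scipy, OpenCV 4.12 (cv2) and the standard library are available. Lean on these libraries where they do the work, as an engineer would, in place of code of your own. Each camera call takes 0.05 s, during which the arm holds its last target.

## Working session

There is one attempt and no reset: what is moved stays moved. The work goes in short steps, Python scripts to look and compute and a shell command to move; the robot and the scene stay as the last step left them, time stands still between calls to the robot, and variables do not carry over. Pictures are saved under pics/ and viewed, and the job is handed in when it is done.

```bash
ls; mkdir -p pics
python3 - <<'E'
from bench import telemetry, imaging, ctrl
import cv2
print(telemetry.get_obs())
for n in ["scene","top","wrist"]:
    c=imaging.camera(n); cv2.imwrite(f"pics/{n}0.png",c["pixels"])
    print(n,{k:v for k,v in c.items() if k!="pixels"})
E
```

```text
pics
{'time_s': 0.0, 'q': array([-1.34727558e+00,  1.81572537e-01,  1.60798730e+00, -2.01386207e-05,
        1.35380730e+00, -2.06309543e-01]), 'dq': array([ 0.0003857 , -0.00107174,  0.0010813 , -0.00112686,  0.00073644,
       -0.00012834]), 'joint_efforts': array([ 2.00165632e-03, -4.44864178e+01, -3.51335871e+01, -1.89636671e-04,
        9.02769214e-03,  4.94787443e-06]), 'eef_pos': array([ 0.23949294, -0.52214739,  0.23037645]), 'eef_rot': array([-8.87128548e-04,  9.76993645e-01,  2.13266571e-01, -1.74660882e-05]), 'wrist_force': array([-0.42097482, -0.09628004,  0.11570601]), 'torque': array([-0.00413834,  0.03911707,  0.04965422]), 'opening': 1.0023419243411762}
scene {'vfov': 56.71847346841684, 'cx': 321.2350969401966, 'cy': 237.87793915586823, 'distortion': array([0.03062439, 0.        , 0.        , 0.        , 0.        ]), 'R': array([[-0.52993131, -0.8479408 , -0.0130081 ],
       [-0.51558604,  0.33432472, -0.78892206],
       [ 0.67330813, -0.4113677 , -0.61435558]]), 't': array([0.23945298, 0.35946818, 0.85908722])}
top {'vfov': 50.47263833098596, 'cx': 316.24775439807996, 'cy': 237.54095984271433, 'distortion': array([-0.07117632,  0.        ,  0.        ,  0.        ,  0.        ]), 'R': array([[ 0.00962079, -0.99990677, -0.00969018],
       [-0.99848554, -0.00908127, -0.0542601 ],
       [ 0.05416704,  0.01019753, -0.99847982]]), 't': array([-0.01446485,  0.48221163,  1.31963436])}
wrist {'vfov': 65.95590914259014, 'cx': 317.9247875520637, 'cy': 233.16048960399593, 'distortion': array([-0.03465595,  0.        ,  0.        ,  0.        ,  0.        ]), 'R': array([[ 0.41602097, -0.90935145, -0.00254659],
       [-0.87222125, -0.39982317,  0.28172951],
       [-0.25720933, -0.11498419, -0.95949049]]), 't': array([-0.57524295, -0.03621428,  0.37892107])}
```

View pics/scene0.png

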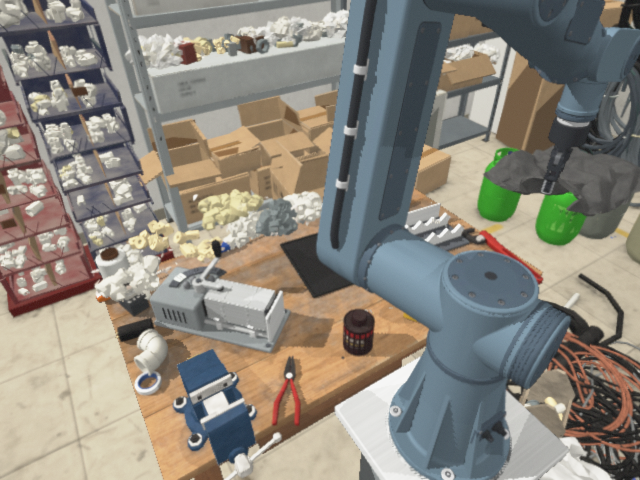

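View pics/top0.png

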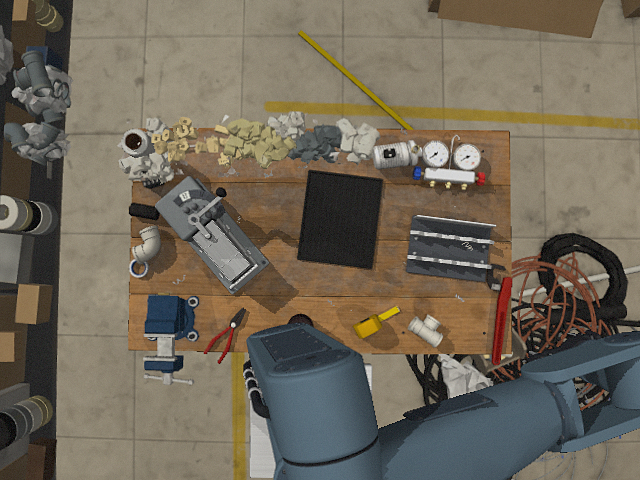

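View pics/wrist0.png

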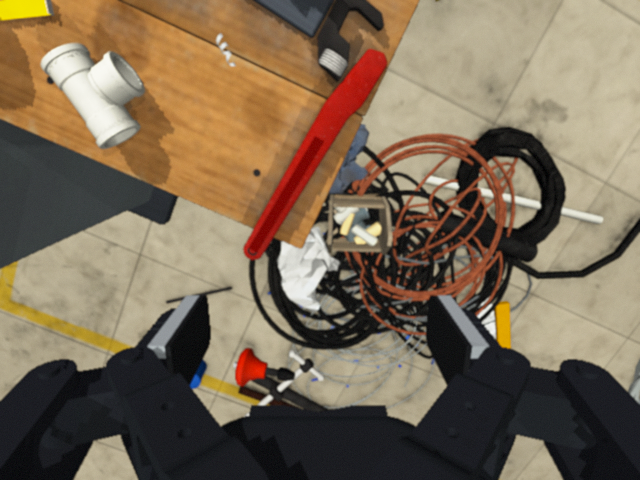

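The top view shows the shaker at left (150–270, 170–295), the mat at (340, 220) and the rack at (450, 247). I'll enlarge these.

```bash
cat > h.py <<'E'
import numpy as np, cv2
from bench import telemetry, imaging, ctrl
from scipy.spatial.transform import Rotation as Ro
def K(c):
    f=240/np.tan(np.radians(c["vfov"])/2); return np.array([[f,0,c["cx"]],[0,f,c["cy"]],[0,0,1]])
def cam(n):
    return imaging.camera(n)
def px2w(c,uv,z):
    p=cv2.undistortPoints(np.array([[uv]],float),K(c),c["distortion"])[0,0]
    d=c["R"].T@np.array([p[0],p[1],1]); o=-c["R"].T@c["t"]
    return o+d*(z-o[2])/d[2]
def w2px(c,X):
    return cv2.projectPoints(np.array(X,float).reshape(-1,1,3),cv2.Rodrigues(c["R"])[0],c["t"],K(c),c["distortion"])[0][:,0]
def crop(img,x0,y0,x1,y1,s,name):
    o=cv2.resize(img[y0:y1,x0:x1],None,fx=s,fy=s,interpolation=cv2.INTER_CUBIC); cv2.imwrite("pics/"+name,o)
def pose():
    o=telemetry.get_obs(); q=o["eef_rot"]; return np.array(o["eef_pos"]),Ro.from_quat([q[1],q[2],q[3],q[0]]),o
def plan(p,R=None):
    """rows units to go to world pos p, rotation R (Ro)"""
    p0,R0,o=pose()
    d=R0.inv().apply(np.array(p)-p0)
    r=(R0.inv()*R).as_rotvec() if R is not None else np.zeros(3)
    print("shift units",np.round(d/0.2,4),"turn units",np.round(r/np.pi,4),"rows>=",max(np.linalg.norm(d)/.0625,np.degrees(np.linalg.norm(r))/10.7))
    return d/0.2,r/np.pi
def down(yaw):
    """tool down, tool y axis at world angle yaw"""
    y=np.array([np.cos(yaw),np.sin(yaw),0]); z=np.array([0,0,-1.]); x=np.cross(y,z)
    return Ro.from_matrix(np.stack([x,y,z],1))
def st():
    p,R,o=pose(); print("t",round(o["time_s"],2),"p",np.round(p,4),"R",np.round(R.as_matrix(),3).tolist(),"q",np.round(o["q"],2),"F",np.round(o["wrist_force"],1),"op",round(o["opening"],3))
E
python3 - <<'E'
import cv2
from h import crop
t=cv2.imread("pics/top0.png");s=cv2.imread("pics/scene0.png")
crop(t,145,165,285,300,5,"t_sh.png");crop(t,395,205,515,290,6,"t_rk.png");crop(t,290,160,390,275,5,"t_mat.png")
crop(s,140,225,300,355,5,"s_sh.png")
E
```

```text
(no output)
```

View pics/t_sh.png

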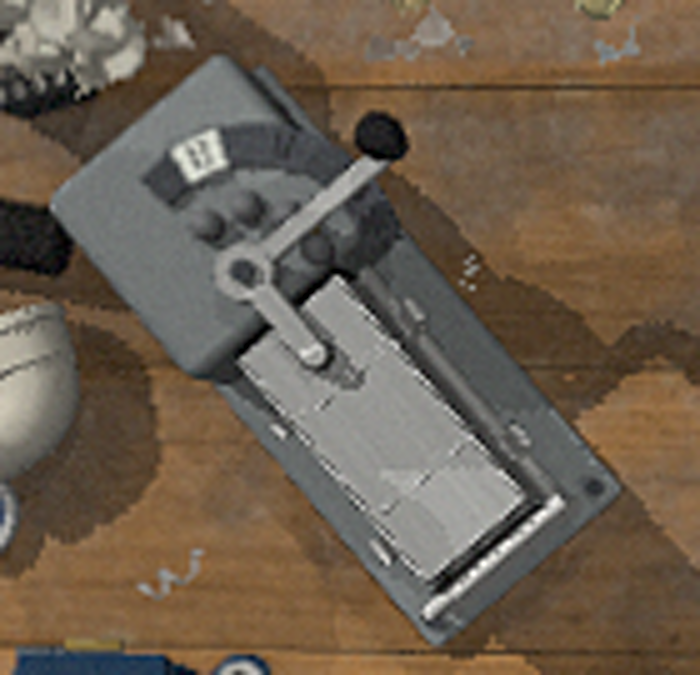

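View pics/t_rk.png

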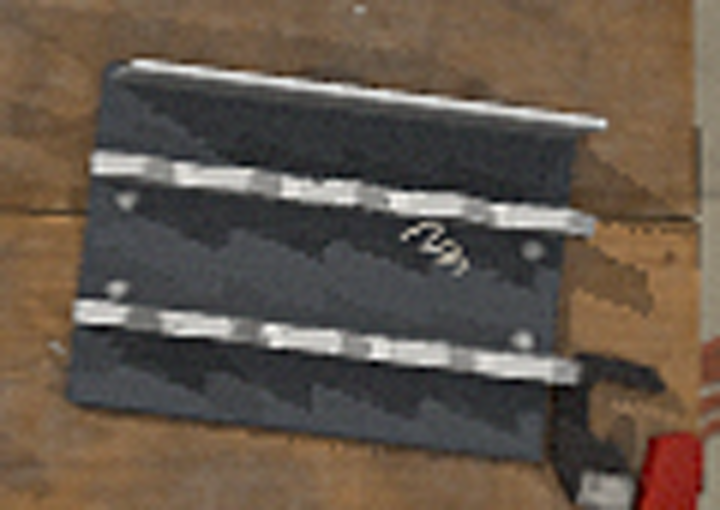

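View pics/t_mat.png

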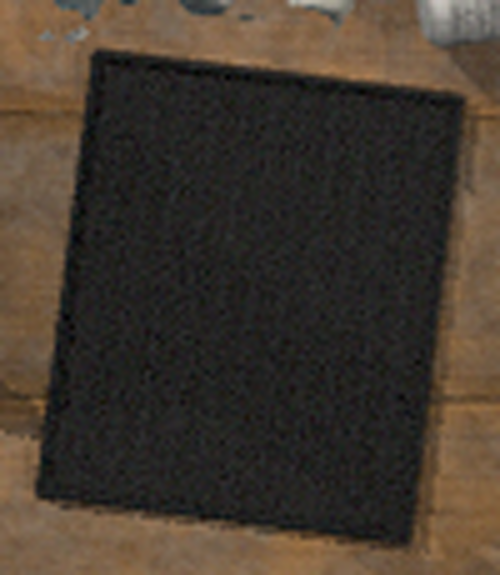

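View pics/s_sh.png

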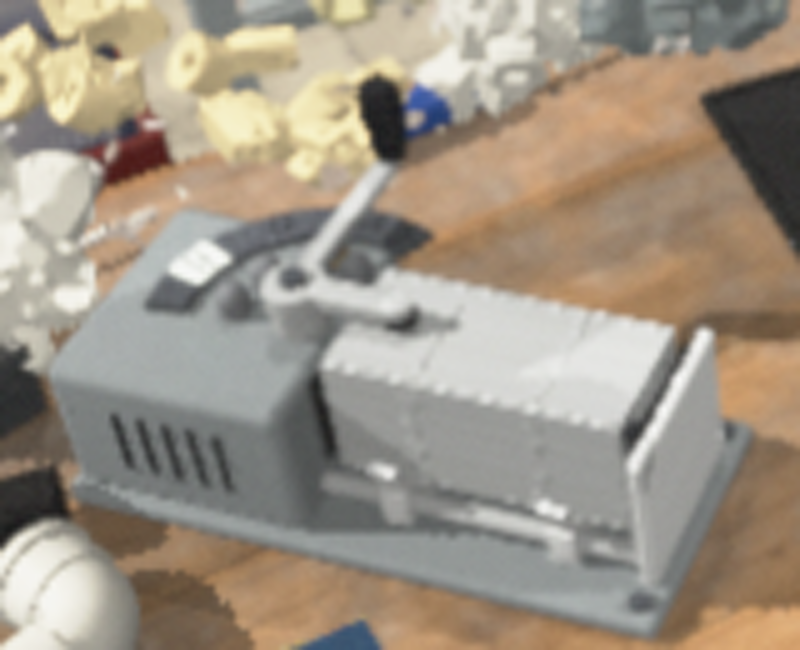

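Run:
```python
from h import *
c=cam("top")
f=lambda u,v,z,o=(145,165),s=5:px2w(c,(o[0]+(u+.5)/s-.5,o[1]+(v+.5)/s-.5),z)
P=[f(*p,.100) for p in [(338,278),(242,358),(430,580),(524,502)]]
for p in P: print(np.round(p,4))
print("center",np.mean(P,0), "lens",[np.linalg.norm(P[i]-P[(i+1)%4]).round(4) for i in range(4)])
d=(P[0]+P[1]-P[2]-P[3]); print("yaw",np.degrees(np.arctan2(d[1],d[0])))
d2=P[1]-P[0]+P[2]-P[3]; print("yaw y",np.degrees(np.arctan2(d2[1],d2[0])))
e=f(430,610,.092),f(562,503,.092); print("plate",e,np.degrees(np.arctan2(*(e[0]-e[1])[1::-1])))
print("pivot",f(243,270,.115)); print("grip top",f(380,137,.159))
M=[f(*p,.008,(290,160),5) for p in [(95,50),(465,97),(412,545),(38,497)]]
print("mat",np.mean(M,0),[np.round(m,3) for m in M],[np.linalg.norm(M[i]-M[(i+1)%4]).round(4) for i in range(4)])
d=M[0]+M[1]-M[2]-M[3];print(np.degrees(np.arctan2(d[1],d[0])))
# rack
g=lambda u,v,z:f(u,v,z,(395,205),6)
print("fence top",g(133,64,.058),g(605,124,.058))
print("rail+",g(92,163,.048),g(592,225,.048)); print("rail-",g(75,311,.048),g(578,371,.048))
print("base corners", g(72,403,.005), g(545,460,.005), g(110,65,0.005))
```

```text
[0.5181 0.2459 0.1   ]
[0.4782 0.2927 0.1   ]
[0.3703 0.1976 0.1   ]
[0.4089 0.152  0.1   ]
center [0.443836   0.22203214 0.1       ] lens [np.float64(0.0615), np.float64(0.1438), np.float64(0.0597), np.float64(0.144)]
yaw 41.0470970771496
yaw y 130.3448929598978
plate (array([0.3552859 , 0.19874202, 0.092     ]), array([0.40856915, 0.1343535 , 0.092     ])) 129.6086810994168
pivot [0.52030472 0.28941274 0.115     ]
grip top [0.57967598 0.21466174 0.159     ]
mat [ 0.53257546 -0.07225935  0.008     ] [array([0.663, 0.012, 0.008]), array([ 0.639, -0.184,  0.008]), array([ 0.402, -0.157,  0.008]), array([0.426, 0.04 , 0.008])] [np.float64(0.1975), np.float64(0.2384), np.float64(0.1976), np.float64(0.2385)]
-6.58735255191359
fence top [ 0.53884609 -0.26487723  0.058     ] [ 0.51537717 -0.46633971  0.058     ]
rail+ [ 0.49739975 -0.24917745  0.048     ] [ 0.47290162 -0.46372145  0.048     ]
rail- [ 0.43442484 -0.24194332  0.048     ] [ 0.41062042 -0.45719902  0.048     ]
base corners [ 0.39496894 -0.24792631  0.005     ] [ 0.3714911  -0.45668702  0.005     ] [ 0.54360927 -0.26466275  0.005     ]
```

```bash
cat >> h.py <<'E'
def path(p,R,n,start=None,dec=3):
    p0,R0,o=pose()
    if start is not None: p0,R0=start
    p=np.array(p,float); 
    if R is None:R=R0
    rv=(R0.inv()*R).as_rotvec(); rows=[]
    for i in range(n):
        Ri=R0*Ro.from_rotvec(rv*i/n)
        rows.append(np.r_[Ri.inv().apply((p-p0)/n)/0.2,rv/n/np.pi])
    print("step mm",np.linalg.norm(p-p0)/n*1e3,"deg",np.degrees(np.linalg.norm(rv))/n)
    print("["+",".join("["+",".join(f"{x:.{dec}f}".rstrip('0').rstrip('.').replace('-0.','-.').replace('0.','.',1) if abs(x)>=.5*10**-dec else "0" for x in r)+"]" for r in rows).replace("[.","[0.").replace(",.",",0.").replace("-.","-0.")+"]")
SY=np.radians(40.7); S=np.array([.444,.222,.067]); PV=np.array([.5203,.2878,.142])
def frameS(x,y,z=0): # saddle frame -> world
    return S+np.array([x*np.cos(SY)-y*np.sin(SY),x*np.sin(SY)+y*np.cos(SY),z])
def grip(a,z): 
    t=SY-np.pi/2+a; return np.array([PV[0]+.095*np.cos(t),PV[1]+.095*np.sin(t),z])
E
python3 - <<'E'
from h import *
path(grip(0,.24),down(SY),18)
E
```

```text
step mm 45.21584549214141 deg 5.893231781593919
[[0.172,-0.147,-0.002,0,0,-0.033],[0.186,-0.128,-0.002,0,0,-0.033],[0.198,-0.109,-0.002,0,0,-0.033],[0.208,-0.088,-0.002,0,0,-0.033],[0.216,-0.066,-0.002,0,0,-0.033],[0.222,-0.043,-0.002,0,0,-0.033],[0.225,-0.02,-0.002,0,0,-0.033],[0.226,0.003,-0.002,0,0,-0.033],[0.225,0.026,-0.002,0,0,-0.033],[0.221,0.049,-0.003,0,0,-0.033],[0.214,0.072,-0.003,0,0,-0.033],[0.206,0.093,-0.003,0,0,-0.033],[0.195,0.114,-0.003,0,0,-0.033],[0.183,0.133,-0.003,0,0,-0.033],[0.168,0.151,-0.003,0,0,-0.033],[0.151,0.168,-0.003,0,0,-0.033],[0.133,0.182,-0.003,0,0,-0.033],[0.114,0.195,-0.003,0,0,-0.033]]
```

```bash
python3 -m pendant '[[[0.172,-0.147,0,0,0,-0.033],[0.186,-0.128,0,0,0,-0.033],[0.198,-0.109,0,0,0,-0.033],[0.208,-0.088,0,0,0,-0.033],[0.216,-0.066,0,0,0,-0.033],[0.222,-0.043,0,0,0,-0.033],[0.225,-0.02,0,0,0,-0.033],[0.226,0.003,0,0,0,-0.033],[0.225,0.026,0,0,0,-0.033],[0.221,0.049,0,0,0,-0.033],[0.214,0.072,0,0,0,-0.033],[0.206,0.093,0,0,0,-0.033]]]'
python3 - <<'E'
from h import *
st()
path(grip(0,.24),down(SY),8)
E
```

```text
time_s: 1.7
eef_pos: [0.4618, -0.0122, 0.2305]
eef_rot: [0.0, 0.657, 0.754, 0.001]
wrist_force: [1.3, 0.1, 0.4]
opening: 1.0
t 1.7 p [ 0.4618 -0.0122  0.2305] R [[-0.137, 0.991, 0.002], [0.991, 0.137, 0.001], [0.001, 0.002, -1.0]] q [-0.29 -0.08  1.88  0.    1.34 -0.42] F [1.3 0.1 0.4] op 1.0
step mm 32.24709402552827 deg 4.106612466744911
[[0.131,0.094,-0.006,0,0,-0.023],[0.124,0.103,-0.006,0,0,-0.023],[0.116,0.112,-0.006,0,0,-0.023],[0.108,0.12,-0.006,0,0,-0.023],[0.099,0.127,-0.006,0,0,-0.023],[0.09,0.134,-0.006,0,0,-0.023],[0.08,0.14,-0.006,0,0,-0.023],[0.069,0.145,-0.006,0,0,-0.023]]
```

```bash
python3 -m pendant '[[[0.131,0.094,-0.006,0,0,-0.023],[0.124,0.103,-0.006,0,0,-0.023],[0.116,0.112,-0.006,0,0,-0.023],[0.108,0.12,-0.006,0,0,-0.023],[0.099,0.127,-0.006,0,0,-0.023],[0.09,0.134,-0.006,0,0,-0.023],[0.08,0.14,-0.006,0,0,-0.023],[0.069,0.145,-0.006,0,0,-0.023],[0,0,0,0,0,0]]]' 0.5
python3 - <<'E'
from h import *
st()
path(grip(0,.24),down(SY),2)
for n in("wrist","top"): 
    c=cam(n); cv2.imwrite(f"pics/{n}1.png",c["pixels"])
E
```

```text
time_s: 2.82
eef_pos: [0.5815, 0.2289, 0.2388]
eef_rot: [-0.0, 0.403, 0.915, 0.0]
wrist_force: [-1.6, 0.1, 0.7]
opening: 0.503
t 2.83 p [0.5815 0.2289 0.2388] R [[-0.675, 0.738, -0.001], [0.738, 0.675, 0.001], [0.001, 0.0, -1.0]] q [ 0.19  0.28  1.47  0.    1.39 -0.56] F [-1.6  0.1  0.7] op 0.503
step mm 6.6187276849708265 deg 0.866896418895712
[[-0.026,-0.021,-0.003,0,0,0.005],[-0.026,-0.02,-0.003,0,0,0.005]]
```

View pics/wrist1.png

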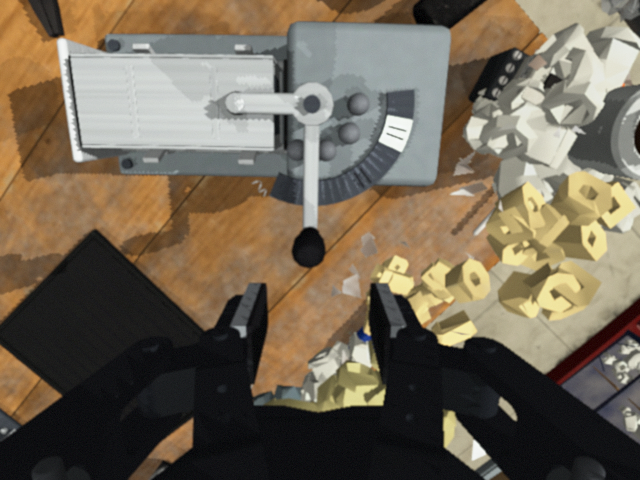

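Run:
```python
from h import *
c=cam("wrist")
crop(c["pixels"],40,10,320,280,2.8,"w1c.png")
for n,uv,z in [("can",(273,55),.1),("can",(275,148),.1),("can",(83,151),.1),("can",(72,56),.1),("piv",(311,103),.118),("grip",(308,240),.159)]:
    print(n,np.round(px2w(c,uv,z),4))
print(grip(0,0))
```

```text
can [0.4779 0.2928 0.1   ]
can [0.5203 0.2453 0.1   ]
can [0.4138 0.1467 0.1   ]
can [0.3714 0.1977 0.1   ]
piv [0.5198 0.2863 0.118 ]
grip [0.5749 0.2233 0.159 ]
[0.58224935 0.21577724 0.        ]
```

View pics/w1c.png

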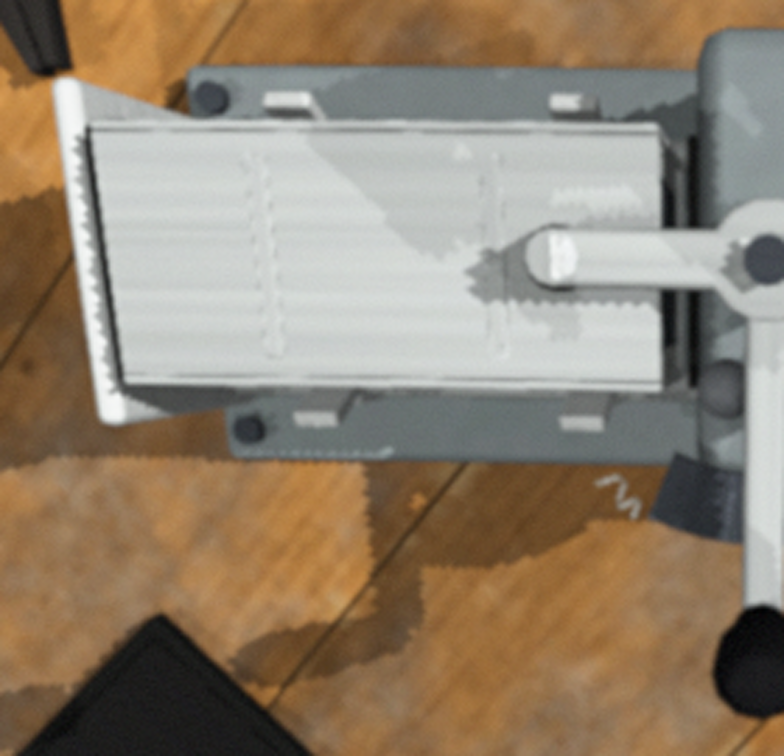

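Run:
```python
from h import *
path([.580,.217,.238],down(np.radians(41)),1)
```

```text
step mm 9.777516380909919 deg 1.2444516885937305
[[-0.033,-0.036,0.004,0,0,0.007]]
```

```bash
python3 -m pendant '[[[-0.033,-0.036,0,0,0,0.007],[0,0,0,0,0,0]]]'
python3 - <<'E'
from h import *
st()
path([.580,.217,.124],down(np.radians(41)),3)
c=cam("wrist");cv2.imwrite("pics/wrist2.png",c["pixels"])
print(w2px(c,[[.580,.217,.159],[.580,.217,.111]]))
E
```

```text
time_s: 3.22
eef_pos: [0.5794, 0.2146, 0.2388]
eef_rot: [-0.001, 0.417, 0.909, -0.001]
wrist_force: [0.8, 0.1, -0.4]
opening: 0.5
t 3.23 p [0.5794 0.2146 0.2388] R [[-0.653, 0.758, -0.002], [0.758, 0.653, -0.001], [0.0, -0.002, -1.0]] q [ 0.16  0.27  1.48 -0.    1.39 -0.55] F [ 0.8  0.1 -0.4] op 0.5
step mm 38.28333182739115 deg 0.09054045746590549
[[0.002,0.004,0.191,0,0,0],[0.002,0.004,0.191,0,0,0],[0.002,0.004,0.191,0,0,0]]
[[322.37029658 239.29097557]
 [321.66808465 220.30110872]]
```

View pics/wrist2.png

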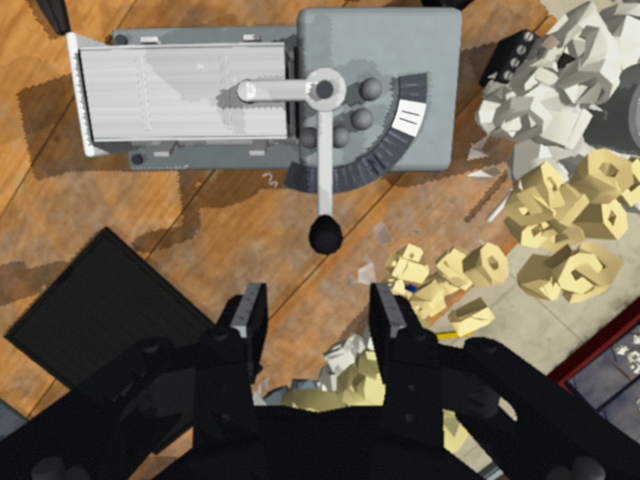

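```bash
python3 -m pendant '[[[0.005,0.008,0.191,0,0,0],[0.003,0.008,0.191,0,0,0],[0.002,0.004,0.191,0,0,0],[0,0,0,0,0,0]]]'
python3 - <<'E'
from h import *
st()
c=cam("wrist");cv2.imwrite("pics/wrist3.png",c["pixels"])
E
```

```text
time_s: 3.78
eef_pos: [0.5825, 0.2175, 0.124]
eef_rot: [0.001, 0.418, 0.908, 0.001]
wrist_force: [-0.7, 0.1, 0.4]
opening: 0.498
t 3.77 p [0.5825 0.2175 0.124 ] R [[-0.651, 0.759, 0.003], [0.759, 0.651, 0.001], [-0.002, 0.003, -1.0]] q [ 0.17  0.39  1.57  0.    1.18 -0.54] F [-0.7  0.1  0.4] op 0.498
```

View pics/wrist3.png

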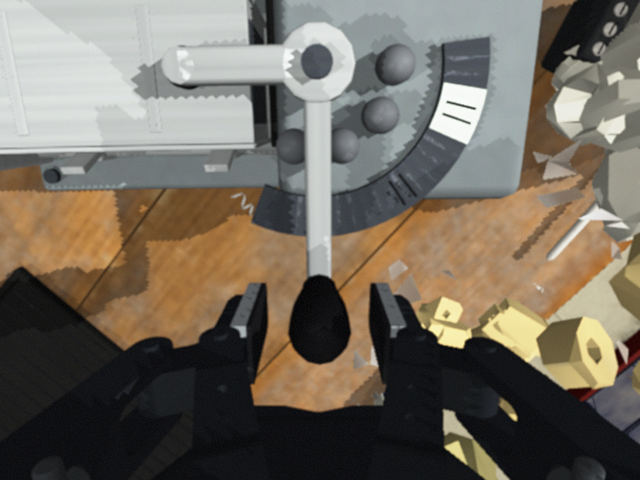

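```bash
cat >> h.py <<'E'
PV=np.array([.5195,.2875,.142]); SY=np.radians(41); S=np.array([.4447,.2217,.067])
def arc(a1,n,z,off=0):
    """waypoint rows from current pose to lever angle a1 in n rows"""
    p0,R0,o=pose(); v=p0-PV; a0=np.arctan2(v[1],v[0])-SY+np.pi/2
    print("a0",a0)
    st_=(p0,R0); out=[]
    for i in range(n):
        a=a0+(a1-a0)*(i+1)/n; p=grip(a,z); R=down(SY+a)
        path(p,R,1,start=st_); st_=(p,R)
E
python3 -m pendant '[[[0,0,0,0,0,0],[0,0,0,0,0,0],[0,0,0,0,0,0]]]' 0.65
python3 - <<'E'
from h import *
arc(1.34,11,.124)
E
```

```text
time_s: 4.2
eef_pos: [0.5874, 0.2181, 0.1322]
eef_rot: [0.006, 0.418, 0.908, 0.004]
wrist_force: [-0.5, -0.9, -0.7]
opening: 0.356
a0 0.05936951499291632
step mm 13.99010964488856 deg 10.541390108735419
[[0.018,0.054,0.041,0.004,0.003,-0.058]]
step mm 11.053745555307668 deg 6.670429264245218
[[0.003,0.055,0,0,0,-0.037]]
step mm 11.05374555530768 deg 6.670429264245238
[[0.003,0.055,0,0,0,-0.037]]
step mm 11.053745555307664 deg 6.670429264245238
[[0.003,0.055,0,0,0,-0.037]]
step mm 11.053745555307662 deg 6.670429264245228
[[0.003,0.055,0,0,0,-0.037]]
step mm 11.053745555307703 deg 6.670429264245237
[[0.003,0.055,0,0,0,-0.037]]
step mm 11.05374555530766 deg 6.6704292642452385
[[0.003,0.055,0,0,0,-0.037]]
step mm 11.053745555307671 deg 6.670429264245224
[[0.003,0.055,0,0,0,-0.037]]
step mm 11.053745555307692 deg 6.67042926424523
[[0.003,0.055,0,0,0,-0.037]]
step mm 11.053745555307652 deg 6.670429264245222
[[0.003,0.055,0,0,0,-0.037]]
step mm 11.053745555307703 deg 6.67042926424525
[[0.003,0.055,0,0,0,-0.037]]
```

Run:
```python
from h import *
st()
c=cam("wrist");cv2.imwrite("pics/wrist4.png",c["pixels"])
st()
```

```text
t 4.2 p [0.5874 0.2181 0.1322] R [[-0.65, 0.76, 0.015], [0.76, 0.65, 0.002], [-0.008, 0.013, -1.0]] q [ 0.17  0.38  1.57 -0.    1.18 -0.54] F [-0.5 -0.9 -0.7] op 0.356
t 4.25 p [0.5874 0.2181 0.1321] R [[-0.65, 0.76, 0.015], [0.76, 0.65, 0.002], [-0.008, 0.013, -1.0]] q [ 0.17  0.38  1.57 -0.    1.18 -0.54] F [ 0.3 -0.9  1.1] op 0.351
```

View pics/wrist4.png

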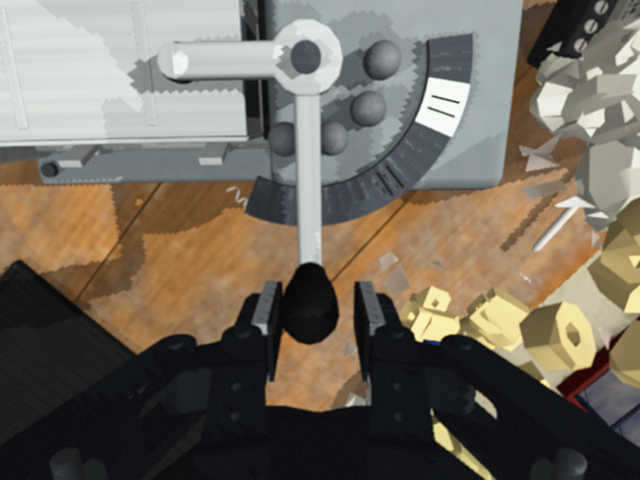

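```bash
python3 -m pendant '[[[0.018,0.054,0.041,0.004,0.003,-0.05],[0.003,0.055,0,0,0,-0.037],[0.003,0.055,0,0,0,-0.037],[0.003,0.055,0,0,0,-0.037],[0.003,0.055,0,0,0,-0.037],[0.003,0.055,0,0,0,-0.037]]]'
python3 - <<'E'
from h import *
st()
arc(1.36,6,.124)
E
```

```text
time_s: 5.0
eef_pos: [0.6144, 0.276, 0.1255]
eef_rot: [-0.002, 0.051, 0.999, -0.003]
wrist_force: [-2.0, -9.8, 0.7]
opening: 0.349
t 5.0 p [0.6144 0.276  0.1255] R [[-0.995, 0.102, -0.004], [0.102, 0.995, -0.005], [0.004, -0.005, -1.0]] q [ 0.25  0.5   1.42 -0.    1.23 -1.22] F [-2.  -9.8  0.7] op 0.349
a0 0.7343249833383269
step mm 10.059875183165971 deg 4.912601794193354
[[0.005,0.05,0.007,-0.002,-0.001,-0.027]]
step mm 9.902033167690004 deg 5.974756300248549
[[0.003,0.049,0,0,0,-0.033]]
step mm 9.902033167689988 deg 5.974756300248574
[[0.003,0.049,0,0,0,-0.033]]
step mm 9.902033167689977 deg 5.974756300248548
[[0.003,0.049,0,0,0,-0.033]]
step mm 9.902033167689972 deg 5.974756300248545
[[0.003,0.049,0,0,0,-0.033]]
step mm 9.90203316768998 deg 5.974756300248571
[[0.003,0.049,0,0,0,-0.033]]
```

```bash
python3 -m pendant '[[[0.005,0.052,0.007,-0.002,-0.001,-0.027],[0.003,0.052,0,0,0,-0.033],[0.003,0.052,0,0,0,-0.033],[0.003,0.052,0,0,0,-0.033],[0.003,0.052,0,0,0,-0.033],[0.003,0.05,0,0,0,-0.033]]]'
python3 - <<'E'
from h import *
st()
arc(1.36,1,.124)
c=cam("wrist");cv2.imwrite("pics/wrist5.png",c["pixels"])
E
```

```text
time_s: 5.75
eef_pos: [0.6031, 0.3346, 0.126]
eef_rot: [0.001, -0.257, 0.966, -0.002]
wrist_force: [2.5, -10.4, -0.1]
opening: 0.349
t 5.75 p [0.6031 0.3346 0.126 ] R [[-0.868, -0.497, 0.002], [-0.497, 0.868, -0.003], [-0.0, -0.004, -1.0]] q [ 0.34  0.53  1.37 -0.    1.24 -1.75] F [  2.5 -10.4  -0.1] op 0.349
a0 1.3680574593358155
step mm 2.304429613387756 deg 0.9286592638436811
[[0.005,-0.004,0.01,-0.001,0,0.005]]
```

View pics/wrist5.png

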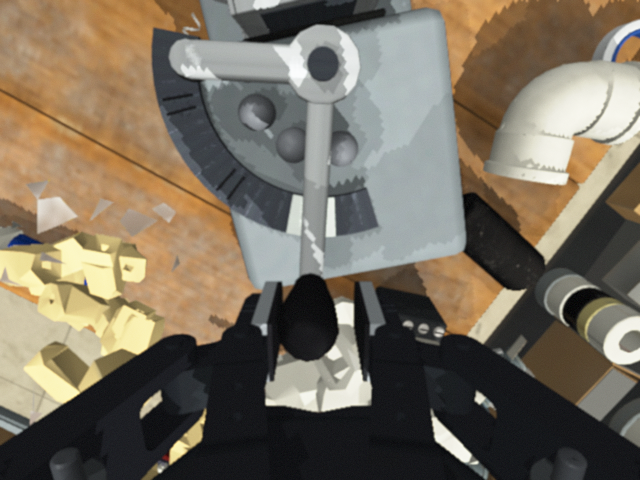

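```bash
python3 -m pendant '[[[0,-0.03,-0.02,0,0,0],[0,0,-0.25,0,0,0],[0,0,-0.25,0,0,0],[0,0,-0.1,0,0,0]]]' 0.3
python3 - <<'E'
from h import *
st()
path(frameS(0,0,.15),down(SY-np.pi/2),18)
c=cam("top");crop(c["pixels"],145,165,285,300,5,"t6.png")
c=cam("wrist");cv2.imwrite("pics/wrist6.png",c["pixels"])
E
```

```text
time_s: 6.3
eef_pos: [0.6055, 0.3284, 0.2523]
eef_rot: [-0.001, -0.256, 0.967, -0.002]
wrist_force: [0.7, 0.2, -0.7]
opening: 0.7
t 6.3 p [0.6055 0.3284 0.2523] R [[-0.869, -0.495, -0.001], [-0.495, 0.869, -0.004], [0.003, -0.003, -1.0]] q [ 0.33  0.42  1.26 -0.    1.46 -1.76] F [ 0.7  0.2 -0.7] op 0.7
step mm 10.899859919091563 deg 9.369320548149602
[[0.053,-0.004,0.01,0,0,0.052],[0.052,-0.012,0.01,0,0,0.052],[0.049,-0.021,0.01,0,0,0.052],[0.045,-0.028,0.01,0,0,0.052],[0.04,-0.035,0.01,0,0,0.052],[0.034,-0.041,0.01,0,0,0.052],[0.027,-0.046,0.01,0,0,0.052],[0.019,-0.05,0.01,0,0,0.052],[0.01,-0.053,0.01,0,0,0.052],[0.002,-0.054,0.01,0,0,0.052],[-0.007,-0.053,0.01,0,0,0.052],[-0.016,-0.051,0.01,0,0,0.052],[-0.024,-0.048,0.01,0,0,0.052],[-0.031,-0.044,0.01,0,0,0.052],[-0.038,-0.038,0.01,0,0,0.052],[-0.044,-0.031,0.01,0,0,0.052],[-0.048,-0.024,0.01,0,0,0.052],[-0.051,-0.015,0.01,0,0,0.052]]
```

View pics/wrist6.png

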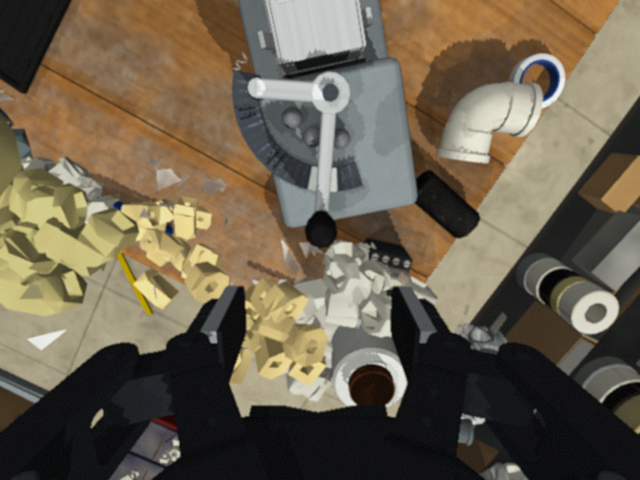

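The lever bar lies over the white mark, roughly (322, 178). Next I'll move above the canister.

```bash
python3 -m pendant '[[[0.053,-0.004,0.01,0,0,0.052],[0.052,-0.012,0.01,0,0,0.052],[0.049,-0.021,0.01,0,0,0.052],[0.045,-0.028,0.01,0,0,0.052],[0.04,-0.035,0.01,0,0,0.052],[0.034,-0.041,0.01,0,0,0.052],[0.027,-0.046,0.01,0,0,0.052],[0.019,-0.05,0.01,0,0,0.052],[0.01,-0.053,0.01,0,0,0.052],[0.002,-0.054,0.01,0,0,0.052],[-0.007,-0.053,0.01,0,0,0.052],[-0.016,-0.051,0.01,0,0,0.052]]]' 0
python3 - <<'E'
from h import *
st()
path(frameS(0,0,.15),down(SY-np.pi/2),8)
E
```

```text
time_s: 7.9
eef_pos: [0.4874, 0.2539, 0.211]
eef_rot: [-0.006, 0.691, 0.723, -0.01]
wrist_force: [-0.1, -1.0, -0.6]
opening: 0.998
t 7.9 p [0.4874 0.2539 0.211 ] R [[-0.046, 0.999, -0.023], [0.999, 0.045, -0.007], [-0.006, -0.023, -1.0]] q [ 0.26  0.16  1.67 -0.    1.33  0.22] F [-0.1 -1.  -0.6] op 0.998
step mm 6.720010394233967 deg 6.453392983660167
[[-0.019,-0.028,-0.003,-0.001,0.001,0.036],[-0.022,-0.025,-0.003,-0.001,0.001,0.036],[-0.025,-0.023,-0.003,-0.001,0.001,0.036],[-0.027,-0.02,-0.003,-0.001,0.001,0.036],[-0.029,-0.017,-0.003,-0.001,0.001,0.036],[-0.031,-0.013,-0.003,-0.001,0.001,0.036],[-0.032,-0.01,-0.004,-0.001,0.001,0.036],[-0.033,-0.006,-0.004,-0.001,0.001,0.036]]
```

```bash
python3 -m pendant '[[[-0.019,-0.028,-0.003,-0.001,0.001,0.036],[-0.022,-0.025,-0.003,-0.001,0.001,0.036],[-0.025,-0.023,-0.003,-0.001,0.001,0.036],[-0.027,-0.02,-0.003,-0.001,0.001,0.036],[-0.029,-0.017,-0.003,-0.001,0.001,0.036],[-0.031,-0.013,-0.003,-0.001,0.001,0.036],[-0.032,-0.01,-0.004,-0.001,0.001,0.036],[-0.033,-0.006,-0.004,-0.001,0.001,0.036],[0,0,0,0,0,0]]]'
python3 - <<'E'
from h import *
st()
path(frameS(0,0,.15),down(SY-np.pi/2),1)
c=cam("wrist");cv2.imwrite("pics/wrist7.png",c["pixels"])
pts=[frameS(x,y,.033) for x,y in[(-.0725,-.033),(-.0725,.033),(.0725,.033),(.0725,-.033)]]
print(w2px(c,pts))
E
```

```text
time_s: 9.02
eef_pos: [0.4357, 0.2175, 0.2046]
eef_rot: [-0.003, 0.945, 0.327, -0.003]
wrist_force: [0.1, -0.1, -1.0]
opening: 0.998
t 9.03 p [0.4357 0.2175 0.2046] R [[0.786, 0.619, -0.008], [0.619, -0.786, 0.004], [-0.004, -0.008, -1.0]] q [0.22 0.01 1.85 0.01 1.29 1.12] F [ 0.1 -0.1 -1. ] op 0.998
step mm 15.865516144983252 deg 2.822993404776362
[[0.048,0.011,-0.062,-0.003,0.001,-0.015]]
[[369.89644259 310.2748669 ]
 [281.14277646 313.82356818]
 [263.5310077  109.15387401]
 [367.67780363 103.72567053]]
```

View pics/wrist7.png

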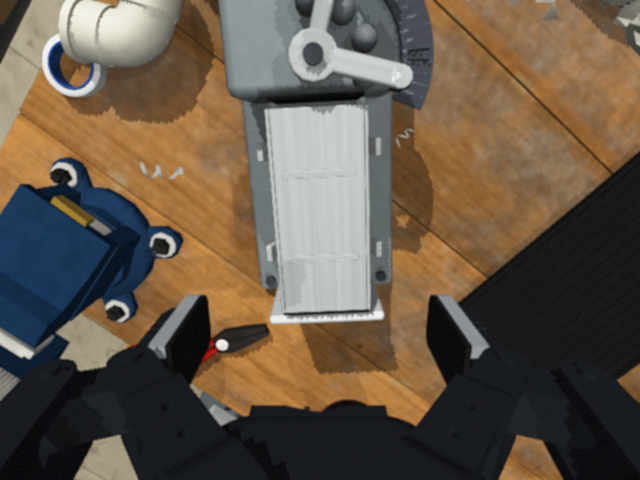

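```bash
python3 -m pendant '[[[0.04,0.008,0,-0.003,0.001,-0.013],[0.01,0.003,0.05,0,0,-0.003],[0,0,0.1,0,0,0]]]'
python3 - <<'E'
from h import *
st()
path(frameS(0,0,-.019),down(SY-np.pi/2),5)
E
```

```text
time_s: 9.45
eef_pos: [0.4475, 0.223, 0.174]
eef_rot: [0.001, 0.935, 0.355, 0.002]
wrist_force: [0.7, 0.5, 0.8]
opening: 1.0
t 9.45 p [0.4475 0.223  0.174 ] R [[0.748, 0.664, 0.004], [0.664, -0.748, -0.001], [0.002, 0.003, -1.0]] q [ 0.23  0.07  1.85 -0.    1.22  1.07] F [0.7 0.5 0.8] op 1.0
step mm 25.216882964012367 deg 0.12777654758653292
[[-0.003,-0.001,0.126,0,0,0.001],[-0.003,-0.001,0.126,0,0,0.001],[-0.003,-0.001,0.126,0,0,0.001],[-0.003,-0.001,0.126,0,0,0.001],[-0.003,-0.001,0.126,0,0,0.001]]
```

```bash
python3 -m pendant '[[[-0.003,-0.001,0.126,0,0,0.001],[-0.003,-0.001,0.126,0,0,0],[-0.003,-0.001,0.126,0,0,0],[-0.003,-0.001,0.1,0,0,0],[0,0,0.05,0,0,0]]]'
python3 - <<'E'
from h import *
st()
path(frameS(0,0,-.019),down(SY-np.pi/2),2)
c=cam("wrist");cv2.imwrite("pics/wrist8.png",c["pixels"])
E
```

```text
time_s: 10.07
eef_pos: [0.4445, 0.2223, 0.0606]
eef_rot: [0.001, 0.934, 0.357, -0.0]
wrist_force: [-0.4, -0.5, 0.4]
opening: 1.003
t 10.07 p [0.4445 0.2223 0.0606] R [[0.746, 0.666, -0.0], [0.666, -0.746, -0.002], [-0.001, 0.001, -1.0]] q [ 0.23  0.24  1.92 -0.    0.98  1.07] F [-0.4 -0.5  0.4] op 1.003
step mm 6.309614025630115 deg 0.39419435625405574
[[-0.001,0.001,0.032,0,0,0.002],[-0.001,0.001,0.032,0,0,0.002]]
```

View pics/wrist8.png

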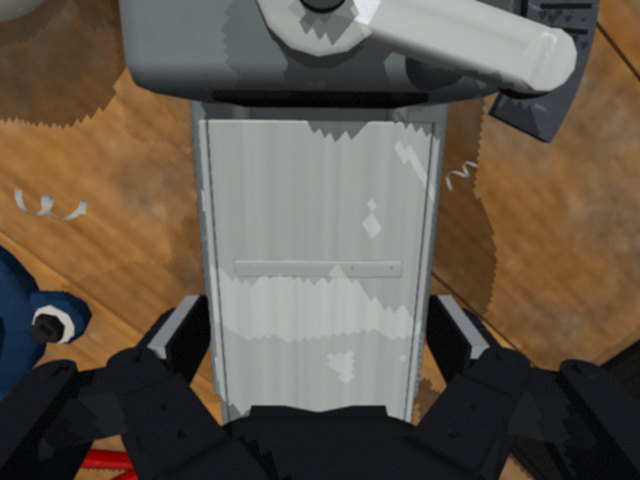

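```bash
python3 -m pendant '[[[0,0,0.04,0,0,0],[0,0,0.025,0,0,0]]]'; python3 -m pendant '[[[0,0,0,0,0,0],[0,0,0,0,0,0],[0,0,0,0,0,0],[0,0,0,0,0,0]]]' 1
python3 -m pendant '[[[0,0,0,0,0,0],[0,0,0,0,0,0]]]'
```

```text
time_s: 10.38
eef_pos: [0.4449, 0.2224, 0.0468]
eef_rot: [0.001, 0.934, 0.357, -0.0]
wrist_force: [0.3, 0.3, -0.8]
opening: 1.003
time_s: 10.88
eef_pos: [0.4453, 0.2225, 0.0472]
eef_rot: [0.001, 0.934, 0.357, 0.0]
wrist_force: [0.6, -0.4, -2.2]
opening: 0.766
time_s: 11.12
eef_pos: [0.4453, 0.2225, 0.0472]
eef_rot: [0.001, 0.934, 0.357, 0.0]
wrist_force: [0.6, -0.6, -2.0]
opening: 0.762
```

```bash
python3 -m pendant '[[[0,0,-0.05,0,0,0],[0,0,-0.12,0,0,0],[0,0,-0.2,0,0,0],[0,0,-0.2,0,0,0],[0,0,-0.2,0,0,0],[0,0,-0.1,0,0,0]]]'
cat >> h.py <<'E'
def pour(az,th,mouth):
    az=np.radians(az);th=np.radians(th)
    R=down(az-np.pi/2)*Ro.from_euler('y',th)
    cen=np.array(mouth)+.0725*R.apply([1,0,0]); return cen+R.apply([0,0,.020]),R
E
python3 - <<'E'
from h import *
st()
p,R=pour(80,60,[.535,-.045,.15]); print(p,R.as_matrix().round(2))
p1,R1=pour(80,0,[.535,-.045,.20]); print(p1)
path([p[0],p[1],.23],R1,10)
c=cam("scene");cv2.imwrite("pics/scene9.png",c["pixels"])
E
```

```text
time_s: 11.88
eef_pos: [0.4409, 0.2217, 0.2248]
eef_rot: [0.0, 0.934, 0.357, -0.005]
wrist_force: [-0.6, 0.6, -5.5]
opening: 0.769
t 11.88 p [0.4409 0.2217 0.2248] R [[0.745, 0.667, -0.009], [0.667, -0.745, -0.004], [-0.009, -0.003, -1.0]] q [ 0.23  0.01  1.81 -0.    1.34  1.07] F [-0.6  0.6 -5.5] op 0.769
[0.54430242 0.00775665 0.20278684] [[ 0.09  0.98  0.15]
 [ 0.49 -0.17  0.85]
 [ 0.87  0.   -0.5 ]]
[0.54758949 0.02639856 0.18      ]
step mm 23.768113665929796 deg 3.816887139282236
[[-0.033,0.114,-0.003,0,0,-0.021],[-0.04,0.112,-0.003,0,0,-0.021],[-0.048,0.109,-0.003,0,0,-0.021],[-0.055,0.105,-0.003,0,0,-0.021],[-0.062,0.102,-0.003,0,0,-0.021],[-0.068,0.097,-0.003,0,0,-0.021],[-0.075,0.092,-0.003,0,0,-0.021],[-0.081,0.087,-0.003,0,0,-0.021],[-0.086,0.082,-0.003,0,0,-0.021],[-0.092,0.076,-0.003,0,0,-0.021]]
```

View pics/scene9.png

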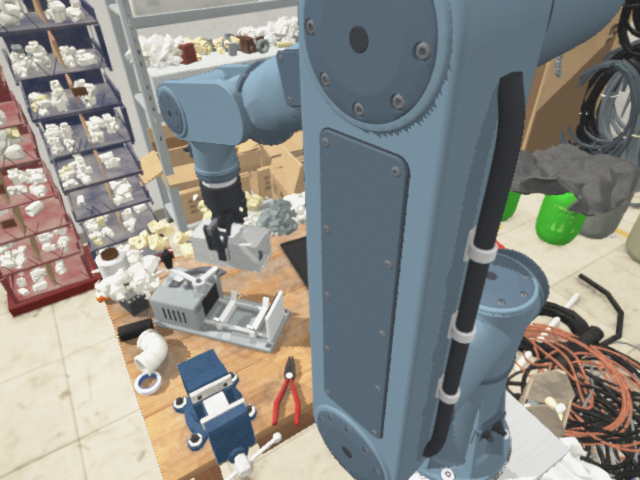

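The canister is held and the saddle is empty. I'll carry it over the mat.

```bash
python3 -m pendant '[[[-0.033,0.114,-0.003,0,0,-0.021],[-0.04,0.112,-0.003,0,0,-0.021],[-0.048,0.109,-0.003,0,0,-0.021],[-0.055,0.105,-0.003,0,0,-0.021],[-0.062,0.102,-0.003,0,0,-0.021],[-0.068,0.097,-0.003,0,0,-0.021],[-0.075,0.092,-0.003,0,0,-0.021],[-0.081,0.087,-0.003,0,0,-0.021],[-0.086,0.082,-0.003,0,0,-0.021],[-0.092,0.076,-0.003,0,0,-0.021]]]'
python3 - <<'E'
from h import *
st()
p,R=pour(80,50,[.535,-.045,.16]); print(p)
path(p,R,9)
E
```

```text
time_s: 13.18
eef_pos: [0.5422, 0.0039, 0.2259]
eef_rot: [-0.006, 0.76, 0.65, -0.008]
wrist_force: [-0.4, -0.4, -5.5]
opening: 0.769
t 13.18 p [0.5422 0.0039 0.2259] R [[0.154, 0.988, -0.02], [0.988, -0.155, -0.002], [-0.005, -0.019, -1.0]] q [-0.21  0.13  1.68 -0.01  1.35 -0.05] F [-0.4 -0.4 -5.5] op 0.769
[0.54575281 0.01598224 0.20268247]
step mm 2.933102508203271 deg 5.590790508282218
[[0.007,0.001,0.013,-0.001,0.031,0],[0.006,0.001,0.013,-0.001,0.031,0],[0.004,0.001,0.014,-0.001,0.031,0],[0.003,0.001,0.014,-0.001,0.031,0],[0.002,0.001,0.015,-0.001,0.031,0],[0,0.001,0.015,-0.001,0.031,0],[-0.001,0.001,0.015,-0.001,0.031,0],[-0.003,0.001,0.014,-0.001,0.031,0],[-0.004,0.001,0.014,-0.001,0.031,0]]
```

```bash
python3 -m pendant '[[[0.007,0.001,0.013,-0.001,0.031,0],[0.006,0.001,0.013,-0.001,0.031,0],[0.004,0.001,0.014,-0.001,0.031,0],[0.003,0.001,0.014,-0.001,0.031,0],[0.002,0.001,0.015,-0.001,0.031,0],[0,0.001,0.015,-0.001,0.031,0],[-0.001,0.001,0.015,-0.001,0.031,0],[-0.003,0.001,0.014,-0.001,0.031,0],[-0.004,0.001,0.014,-0.001,0.031,0]]]'
python3 - <<'E'
from h import *
st()
p,R=pour(80,60,[.535,-.045,.15]); print(p)
path(p,R,4)
c=cam("top");cv2.imwrite("pics/top10.png",c["pixels"][100:350,200:520].repeat(2,0).repeat(2,1))
E
```

```text
time_s: 14.3
eef_pos: [0.542, 0.0147, 0.1963]
eef_rot: [-0.278, 0.689, 0.583, 0.329]
wrist_force: [0.3, -0.6, -5.0]
opening: 0.771
t 14.3 p [0.542  0.0147 0.1963] R [[0.104, 0.986, 0.129], [0.621, -0.166, 0.766], [0.777, 0.001, -0.63]] q [-0.65  0.32  1.78  0.76  1.56 -0.7 ] F [ 0.3 -0.6 -5. ] op 0.771
[0.54430242 0.00775665 0.20278684]
step mm 2.4388774180121917 deg 2.257838276947806
[[0.001,0.004,-0.011,0,0.013,0],[0.002,0.004,-0.011,0,0.013,0],[0.002,0.004,-0.011,0,0.013,0],[0.003,0.004,-0.011,0,0.013,0]]
```

View pics/top10.png

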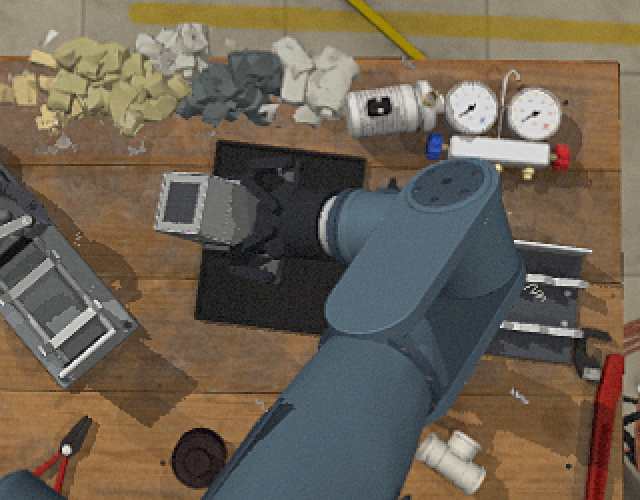

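Run:
```python
from h import *
st()
p,R=pour(80,72,[.535,-.05,.145]); print(p)
path(p,R,4)
```

```text
t 14.35 p [0.541  0.0144 0.1942] R [[0.107, 0.986, 0.129], [0.617, -0.167, 0.769], [0.78, -0.003, -0.626]] q [-0.65  0.32  1.78  0.76  1.56 -0.7 ] F [-2.1 -2.1 -8.3] op 0.769
[ 0.54219335 -0.00920447  0.20777126]
step mm 6.801393272253026 deg 5.192184168145818
[[-0.005,0.006,-0.033,-0.001,0.029,0],[-0.002,0.006,-0.033,-0.001,0.029,0],[0.001,0.006,-0.033,-0.001,0.029,0],[0.004,0.007,-0.033,-0.001,0.029,0]]
```

```bash
python3 -m pendant '[[[-0.005,0.006,-0.033,-0.001,0.029,0],[-0.002,0.006,-0.033,-0.001,0.029,0],[0.001,0.006,-0.033,-0.001,0.029,0],[0.004,0.007,-0.033,-0.001,0.029,0],[0,0,0,0,0,0]]]'
python3 - <<'E'
from h import *
st()
c=cam("top");cv2.imwrite("pics/top11.png",c["pixels"][130:330,250:450].repeat(3,0).repeat(3,1))
c=cam("wrist");cv2.imwrite("pics/wrist11.png",c["pixels"])
c=cam("scene");cv2.imwrite("pics/scene11.png",c["pixels"])
E
```

```text
time_s: 14.98
eef_pos: [0.5412, -0.0106, 0.2037]
eef_rot: [-0.376, 0.622, 0.519, 0.45]
wrist_force: [-0.6, -0.3, -5.1]
opening: 0.767
t 14.97 p [ 0.5412 -0.0106  0.2037] R [[0.057, 0.984, 0.169], [0.307, -0.178, 0.935], [0.95, -0.001, -0.312]] q [-0.77  0.52  1.73  0.94  1.79 -0.85] F [-0.6 -0.3 -5.1] op 0.767
```

View pics/top11.png

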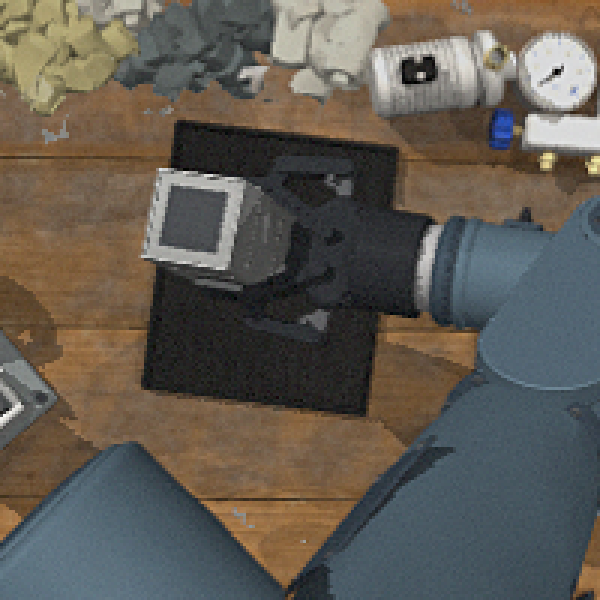

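View pics/wrist11.png

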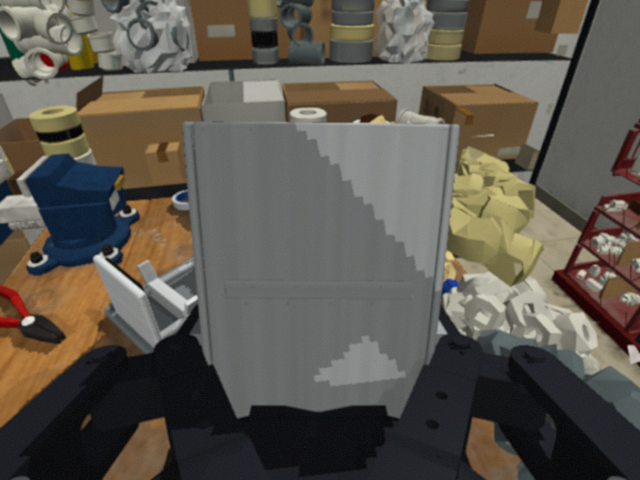

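View pics/scene11.png

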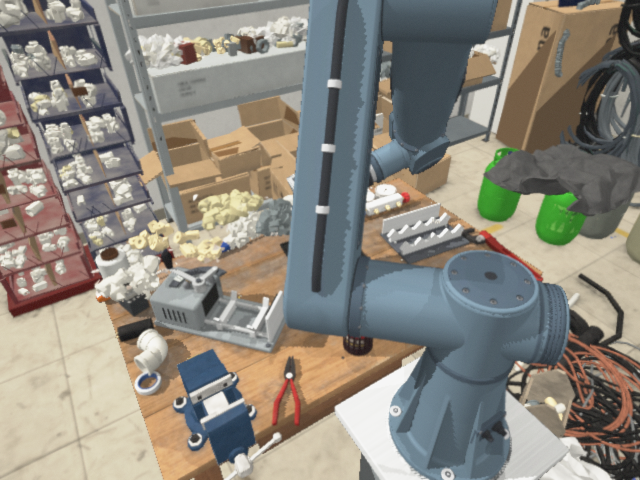

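```bash
python3 -m pendant '[[[0,0.1,0,0,0,0],[0,-0.1,0,0,0,0],[0,-0.1,0,0,0,0],[0,0.1,0,0,0,0],[0.034,0,0.094,0,0,0],[-0.034,0,-0.094,0,0,0],[-0.034,0,-0.094,0,0,0],[0.034,0,0.094,0,0,0],[0.02,0.08,0.07,0,0,0],[-0.02,-0.08,-0.07,0,0,0],[-0.02,0.08,-0.07,0,0,0],[0.02,-0.08,0.07,0,0,0]]]'
python3 - <<'E'
from h import *
st()
c=cam("top");cv2.imwrite("pics/top12.png",c["pixels"][130:330,250:450].repeat(3,0).repeat(3,1))
E
```

```text
time_s: 16.62
eef_pos: [0.5442, -0.0068, 0.2106]
eef_rot: [-0.369, 0.621, 0.529, 0.446]
wrist_force: [-0.2, 0.6, -3.7]
opening: 0.761
t 16.62 p [ 0.5442 -0.0068  0.2106] R [[0.044, 0.986, 0.163], [0.327, -0.168, 0.93], [0.944, 0.013, -0.33]] q [-0.76  0.5   1.73  0.94  1.78 -0.84] F [-0.2  0.6 -3.7] op 0.761
```

View pics/top12.png

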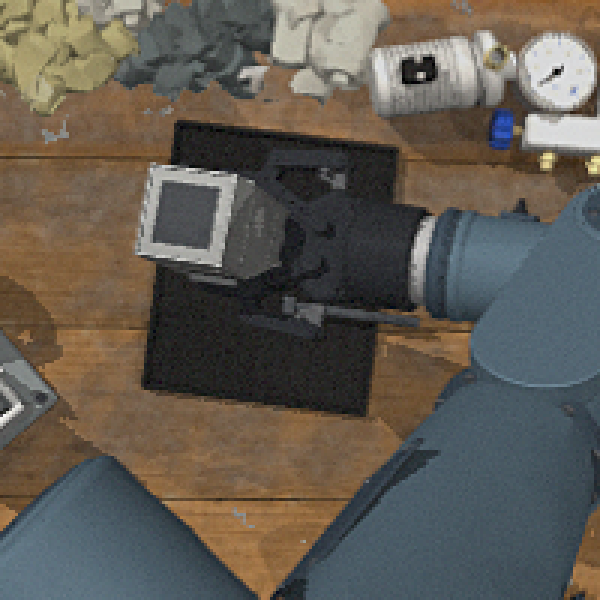

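```bash
python3 -m pendant '[[[0,0.12,0,0,0,0],[0,-0.12,0,0,0,0],[0,-0.12,0,0,0,0],[0,0.12,0,0,0,0],[0.04,0,0.11,0,0,0],[-0.04,0,-0.11,0,0,0],[-0.04,0,-0.11,0,0,0],[0.04,0,0.11,0,0,0],[0.03,0.1,0.08,0,0,0],[-0.03,-0.1,-0.08,0,0,0],[-0.03,0.1,-0.08,0,0,0],[0.03,-0.1,0.08,0,0,0]]]'
python3 - <<'E'
from h import *
st()
c=cam("top");cv2.imwrite("pics/top13.png",c["pixels"][130:330,250:450].repeat(3,0).repeat(3,1))
F=[]
for i in range(6):
    cam("wrist"); F.append(telemetry.get_obs()["wrist_force"])
print(np.mean(F,0))
E
```

```text
time_s: 18.18
eef_pos: [0.5405, -0.0036, 0.2086]
eef_rot: [-0.374, 0.621, 0.527, 0.444]
wrist_force: [-0.6, 0.6, -3.3]
opening: 0.763
t 18.18 p [ 0.5405 -0.0036  0.2086] R [[0.051, 0.986, 0.157], [0.322, -0.165, 0.932], [0.946, 0.003, -0.326]] q [-0.76  0.5   1.73  0.93  1.79 -0.84] F [-0.6  0.6 -3.3] op 0.763
[-0.36864916  0.16470449 -3.56009502]
```

View pics/top13.png

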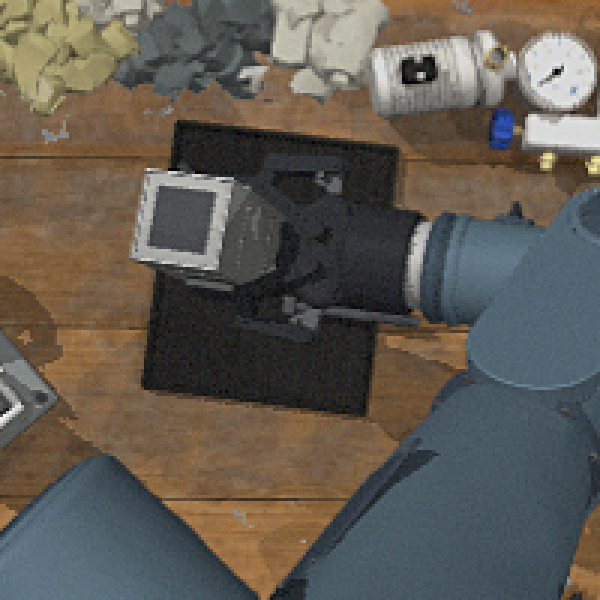

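```bash
python3 -m pendant '[[[0.13,0,-0.04,0,0,0],[0.13,0,-0.04,0,0,0],[0.06,-0.03,0.19,0,0,0],[0.06,-0.03,0.19,0,0,0],[0.06,-0.03,0.19,0,0,0]]]'
python3 - <<'E'
from h import *
st()
c=cam("top");cv2.imwrite("pics/top14.png",c["pixels"][130:330,250:450].repeat(3,0).repeat(3,1))
E
```

```text
time_s: 19.15
eef_pos: [0.5445, 0.1191, 0.2626]
eef_rot: [-0.372, 0.622, 0.526, 0.445]
wrist_force: [0.0, 0.1, -3.9]
opening: 0.766
t 19.15 p [0.5445 0.1191 0.2626] R [[0.05, 0.986, 0.161], [0.322, -0.169, 0.931], [0.945, 0.005, -0.326]] q [-0.57  0.32  1.86  1.07  1.69 -0.71] F [ 0.   0.1 -3.9] op 0.766
```

View pics/top14.png

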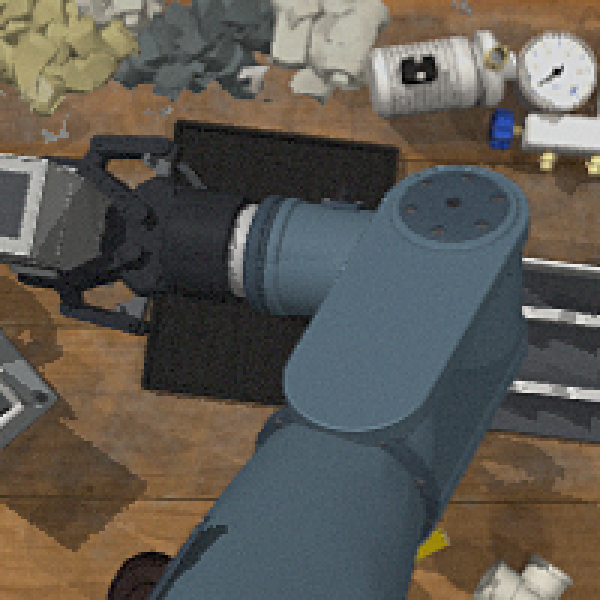

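Run:
```python
from h import *
p0,R0,o=pose()
path(p0+[-.03,0,.0],down(np.radians(80-90)),8)
```

```text
step mm 3.7500000000000036 deg 8.885352434617909
[[-0.001,-0.018,-0.003,0,-0.049,0],[-0.001,-0.018,-0.003,0,-0.049,0],[-0.002,-0.018,-0.003,0,-0.049,0],[-0.002,-0.018,-0.002,0,-0.049,0],[-0.003,-0.018,-0.002,0,-0.049,0],[-0.003,-0.018,-0.001,0,-0.049,0],[-0.003,-0.018,-0.001,0,-0.049,0],[-0.003,-0.018,0,0,-0.049,0]]
```

```bash
python3 -m pendant '[[[-0.001,-0.018,-0.003,0,-0.049,0],[-0.001,-0.018,-0.003,0,-0.049,0],[-0.002,-0.018,-0.003,0,-0.049,0],[-0.002,-0.018,-0.002,0,-0.049,0],[-0.003,-0.018,-0.002,0,-0.049,0],[-0.003,-0.018,-0.001,0,-0.049,0],[-0.003,-0.018,-0.001,0,-0.049,0],[-0.003,-0.018,0,0,-0.049,0]]]'
cat >> h.py <<'E'
RG=Ro.from_quat([.934,.357,0,.0005]); PG=np.array([.4451,.2225,.0472])
E
python3 - <<'E'
from h import *
st()
path(PG+[0,0,.16],RG,12)
c=cam("top");cv2.imwrite("pics/top15.png",c["pixels"][130:330,250:450].repeat(3,0).repeat(3,1))
E
```

```text
time_s: 20.2
eef_pos: [0.5116, 0.1225, 0.2644]
eef_rot: [0.007, 0.765, 0.644, -0.009]
wrist_force: [-0.2, 0.7, -3.9]
opening: 0.77
t 20.2 p [0.5116 0.1225 0.2644] R [[0.17, 0.986, -0.004], [0.985, -0.17, -0.023], [-0.023, 0.0, -1.0]] q [ 0.02  0.05  1.68 -0.02  1.41  0.2 ] F [-0.2  0.7 -3.9] op 0.77
step mm 11.084100503366681 deg 3.201486041301182
[[0.037,-0.034,0.023,0,0.001,0.018],[0.035,-0.036,0.023,0,0.001,0.018],[0.033,-0.038,0.023,0,0.001,0.018],[0.031,-0.04,0.023,0,0.001,0.018],[0.028,-0.042,0.023,0,0.001,0.018],[0.026,-0.043,0.023,0,0.001,0.018],[0.023,-0.044,0.023,0,0.001,0.018],[0.021,-0.046,0.024,0,0.001,0.018],[0.018,-0.047,0.024,0,0.001,0.018],[0.015,-0.048,0.024,0,0.001,0.018],[0.013,-0.048,0.024,0,0.001,0.018],[0.01,-0.049,0.024,0,0.001,0.018]]
```

View pics/top15.png

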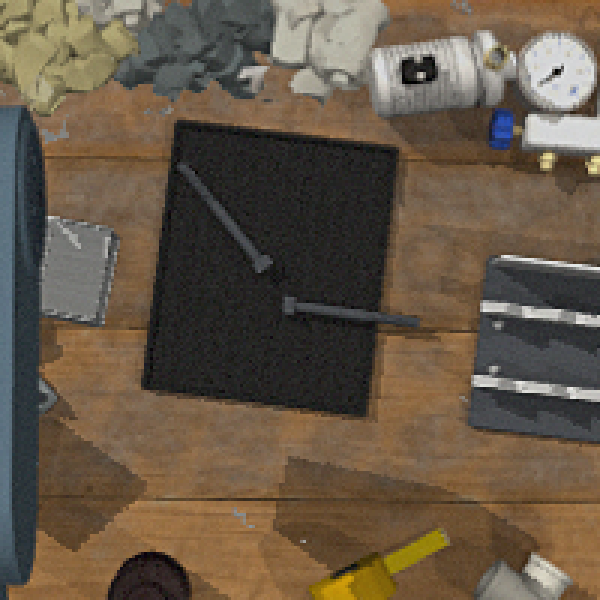

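```bash
python3 -m pendant '[[[0.037,-0.034,0.023,0,0.001,0.018],[0.035,-0.036,0.023,0,0.001,0.018],[0.033,-0.038,0.023,0,0.001,0.018],[0.031,-0.04,0.023,0,0.001,0.018],[0.028,-0.042,0.023,0,0.001,0.018],[0.026,-0.043,0.023,0,0.001,0.018],[0.023,-0.044,0.023,0,0.001,0.018],[0.021,-0.046,0.024,0,0.001,0.018],[0.018,-0.047,0.024,0,0.001,0.018],[0.015,-0.048,0.024,0,0.001,0.018],[0.013,-0.048,0.024,0,0.001,0.018],[0.01,-0.049,0.024,0,0.001,0.018]]]'
python3 - <<'E'
from h import *
st()
path(PG+[0,0,.13],RG,2)
c=cam("wrist");cv2.imwrite("pics/wrist16.png",c["pixels"])
F=[]
for i in range(6):
    cam("wrist"); F.append(telemetry.get_obs()["wrist_force"])
print(np.mean(F,0))
E
```

```text
time_s: 21.75
eef_pos: [0.4381, 0.2332, 0.2046]
eef_rot: [-0.017, 0.94, 0.342, 0.002]
wrist_force: [0.1, -0.6, -4.0]
opening: 0.762
t 21.75 p [0.4381 0.2332 0.2046] R [[0.766, 0.643, -0.009], [0.643, -0.766, 0.033], [0.015, -0.031, -0.999]] q [0.23 0.02 1.83 0.04 1.28 1.09] F [ 0.1 -0.6 -4. ] op 0.762
step mm 15.097961056736732 deg 1.3714104800620668
[[-0.005,0.034,0.067,-0.005,-0.002,-0.005],[-0.005,0.033,0.068,-0.005,-0.002,-0.005]]
[ 0.2192747   0.38608196 -3.4821838 ]
```

View pics/wrist16.png

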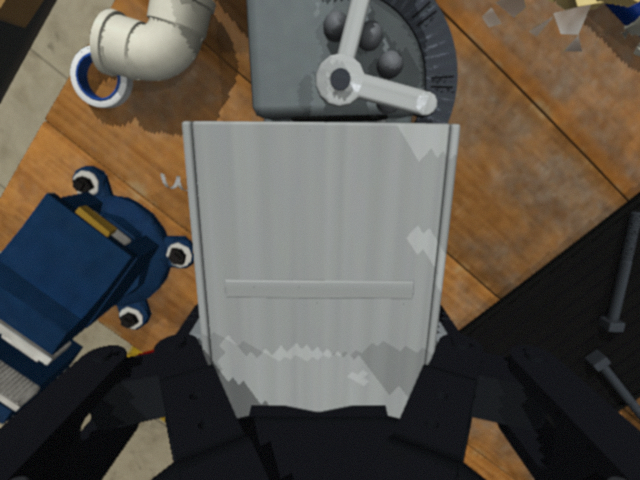

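```bash
python3 -m pendant '[[[-0.005,0.034,0.04,-0.005,-0.002,-0.005],[-0.005,0.033,0.04,-0.005,-0.002,-0.005]]]'
python3 - <<'E'
from h import *
st()
path(PG+[0,0,.03],RG,5)
E
```

```text
time_s: 22.35
eef_pos: [0.4475, 0.2206, 0.1888]
eef_rot: [0.002, 0.933, 0.359, 0.003]
wrist_force: [-0.8, -0.7, -3.9]
opening: 0.763
t 22.35 p [0.4475 0.2206 0.1888] R [[0.742, 0.67, 0.007], [0.67, -0.742, -0.002], [0.004, 0.006, -1.0]] q [ 0.22  0.05  1.84 -0.    1.24  1.06] F [-0.8 -0.7 -3.9] op 0.763
step mm 22.33331192145522 deg 0.09094765115395093
[[-0.001,-0.004,0.112,0,0,0],[-0.001,-0.004,0.112,0,0,0],[-0.001,-0.003,0.112,0,0,0],[-0.001,-0.003,0.112,0,0,0],[-0.001,-0.003,0.112,0,0,0]]
```

```bash
python3 -m pendant '[[[-0.001,-0.004,0.112,0,0,0],[-0.001,-0.004,0.112,0,0,0],[-0.001,-0.003,0.112,0,0,0],[-0.001,-0.003,0.11,0,0,0],[-0.001,-0.003,0.06,0,0,0]]]'
python3 - <<'E'
from h import *
st()
path(PG,RG,3)
E
```

```text
time_s: 22.98
eef_pos: [0.4462, 0.2203, 0.0825]
eef_rot: [0.004, 0.933, 0.361, 0.003]
wrist_force: [1.2, 0.6, -3.3]
opening: 0.766
t 22.98 p [0.4462 0.2203 0.0825] R [[0.74, 0.673, 0.008], [0.673, -0.74, -0.005], [0.002, 0.009, -1.0]] q [ 0.22  0.2   1.92 -0.01  1.02  1.06] F [ 1.2  0.6 -3.3] op 0.766
step mm 11.796947267028237 deg 0.219113802862391
[[0.001,-0.005,0.059,0.001,0,0.001],[0.001,-0.004,0.059,0.001,0,0.001],[0.001,-0.004,0.059,0.001,0,0.001]]
```

```bash
python3 -m pendant '[[[0.001,-0.005,0.059,0.001,0,0.001],[0.001,-0.004,0.059,0.001,0,0.001],[0.001,-0.003,0.035,0.001,0,0.001],[0,0,0.015,0,0,0]]]'
python3 - <<'E'
from h import *
st()
path(PG,RG,1)
E
```

```text
time_s: 23.48
eef_pos: [0.4459, 0.2225, 0.0472]
eef_rot: [-0.001, 0.934, 0.356, 0.001]
wrist_force: [-12.3, -1.7, 30.1]
opening: 0.766
t 23.48 p [0.4459 0.2225 0.0472] R [[0.746, 0.666, 0.002], [0.666, -0.746, 0.002], [0.003, -0.001, -1.0]] q [0.22 0.27 1.93 0.   0.94 1.06] F [-12.3  -1.7  30.1] op 0.766
step mm 0.7871021532413383 deg 0.21683091332109858
[[-0.003,-0.003,0,0,-0.001,-0.001]]
```

```bash
python3 -m pendant '[[[0,0,-0.003,0,0,0]]]';  python3 -m pendant '[[[0,0,0,0,0,0],[0,0,0,0,0,0],[0,0,0,0,0,0]]]' 0;  python3 -m pendant '[[[0,0,-0.03,0,0,0],[0,0,-0.15,0,0,0],[0,0,-0.25,0,0,0],[0,0,-0.25,0,0,0],[0,0,-0.15,0,0,0]]]'
python3 - <<'E'
from h import *
st()
c=cam("wrist");cv2.imwrite("pics/wrist17.png",c["pixels"])
pts=[frameS(x,y,.033) for x,y in[(-.0725,-.033),(-.0725,.033),(.0725,.033),(.0725,-.033)]]
print(w2px(c,pts))
a=1.30
path([*grip(a,0)[:2],.24],down(SY+a),18)
E
```

```text
time_s: 23.6
eef_pos: [0.4463, 0.2226, 0.0481]
eef_rot: [-0.001, 0.934, 0.356, 0.002]
wrist_force: [-0.4, 0.1, -3.4]
opening: 0.764
time_s: 23.98
eef_pos: [0.4484, 0.2231, 0.0499]
eef_rot: [-0.0, 0.934, 0.356, 0.004]
wrist_force: [-0.2, -0.2, -0.2]
opening: 1.0
time_s: 24.6
eef_pos: [0.4455, 0.222, 0.2199]
eef_rot: [-0.001, 0.934, 0.356, 0.001]
wrist_force: [-0.0, -0.3, 0.0]
opening: 0.998
t 24.6 p [0.4455 0.222  0.2199] R [[0.746, 0.666, 0.002], [0.666, -0.746, 0.002], [0.003, -0.0, -1.0]] q [0.22 0.01 1.81 0.   1.31 1.06] F [-0.  -0.3  0. ] op 0.998
[[356.84267395 316.13733722]
 [273.34979977 315.18004431]
 [268.83970331 123.98718337]
 [365.61525236 125.201226  ]]
step mm 10.598132670053936 deg 9.09634431487213
[[0.052,0.007,-0.004,0,0,-0.051],[0.051,0.015,-0.004,0,0,-0.051],[0.047,0.023,-0.004,0,0,-0.051],[0.043,0.03,-0.004,0,0,-0.051],[0.038,0.037,-0.004,0,0,-0.051],[0.032,0.042,-0.004,0,0,-0.051],[0.024,0.047,-0.004,0,0,-0.051],[0.017,0.05,-0.004,0,0,-0.051],[0.009,0.052,-0.004,0,0,-0.051],[0,0.053,-0.004,0,0,-0.051],[-0.008,0.052,-0.004,0,0,-0.051],[-0.016,0.05,-0.004,0,0,-0.051],[-0.024,0.047,-0.004,0,0,-0.051],[-0.031,0.043,-0.004,0,0,-0.051],[-0.038,0.037,-0.004,0,0,-0.051],[-0.043,0.031,-0.004,0,0,-0.051],[-0.047,0.024,-0.004,0,0,-0.051],[-0.05,0.016,-0.004,0,0,-0.051]]
```

View pics/wrist17.png

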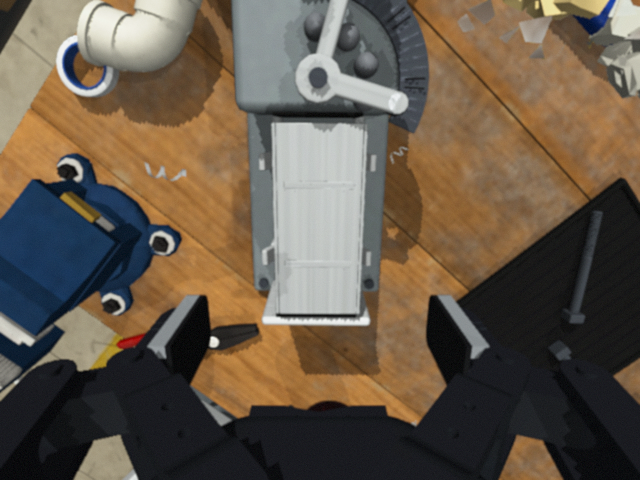

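Run:
```python
from h import *
a=1.30
path([*grip(a,0)[:2],.24],down(SY+a-np.pi),5)
```

```text
step mm 38.15327761219417 deg 3.2546219313825504
[[0.188,0.026,-0.015,0,-0.001,0.018],[0.19,0.015,-0.015,0,-0.001,0.018],[0.19,0.005,-0.015,0,-0.001,0.018],[0.19,-0.006,-0.016,0,-0.001,0.018],[0.189,-0.017,-0.016,0,-0.001,0.018]]
```

```bash
python3 -m pendant '[[[0.188,0.026,-0.015,0,-0.001,0.018],[0.19,0.015,-0.015,0,-0.001,0.018],[0.19,0.005,-0.015,0,-0.001,0.018],[0.19,-0.006,-0.016,0,-0.001,0.018],[0.18,-0.017,-0.016,0,-0.001,0.018],[0,0,0,0,0,0]]]' 0.5
python3 - <<'E'
from h import *
st()
c=cam("wrist");cv2.imwrite("pics/wrist18.png",c["pixels"])
a=1.30
path(grip(a,.24),down(SY+a-np.pi),1)
print(w2px(c,[grip(a,.159)]))
E
```

```text
time_s: 25.4
eef_pos: [0.6087, 0.3302, 0.2438]
eef_rot: [0.002, 0.976, 0.216, -0.001]
wrist_force: [-0.6, 1.5, -0.4]
opening: 0.499
t 25.4 p [0.6087 0.3302 0.2438] R [[0.906, 0.423, -0.0], [0.423, -0.906, -0.004], [-0.002, 0.004, -1.0]] q [ 0.33  0.43  1.26 -0.    1.45  1.46] F [-0.6  1.5 -0.4] op 0.499
step mm 4.654103132627894 deg 0.5349671742370432
[[-0.013,0,0.019,0.001,0.001,-0.003]]
[[315.83762893 245.89969956]]
```

View pics/wrist18.png

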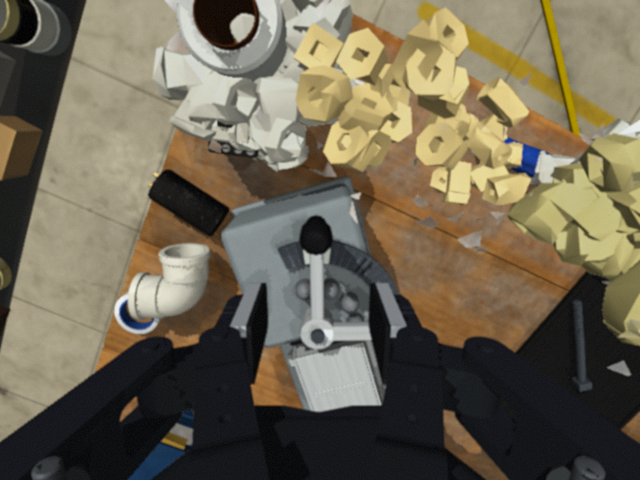

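```bash
python3 -m pendant '[[[-0.006,0,0.2,0.001,0,-0.002],[0,0,0.2,0,0,0],[0,0,0.19,0,0,0],[0,0,0,0,0,0]]]' 0.62
python3 - <<'E'
from h import *
st()
c=cam("wrist");cv2.imwrite("pics/wrist19.png",c["pixels"])
p0,R0,o=pose(); v=p0-PV; print(np.arctan2(v[1],v[0])-SY+np.pi/2, np.hypot(v[0],v[1]))
E
```

```text
time_s: 25.95
eef_pos: [0.6031, 0.3268, 0.125]
eef_rot: [0.001, 0.975, 0.221, -0.001]
wrist_force: [0.1, -0.6, 0.2]
opening: 0.378
t 25.95 p [0.6031 0.3268 0.125 ] R [[0.902, 0.431, -0.002], [0.431, -0.902, -0.002], [-0.003, 0.001, -1.0]] q [ 0.32  0.52  1.38 -0.    1.24  1.45] F [ 0.1 -0.6  0.2] op 0.378
1.2931880882586761 0.09426502621069363
```

View pics/wrist19.png

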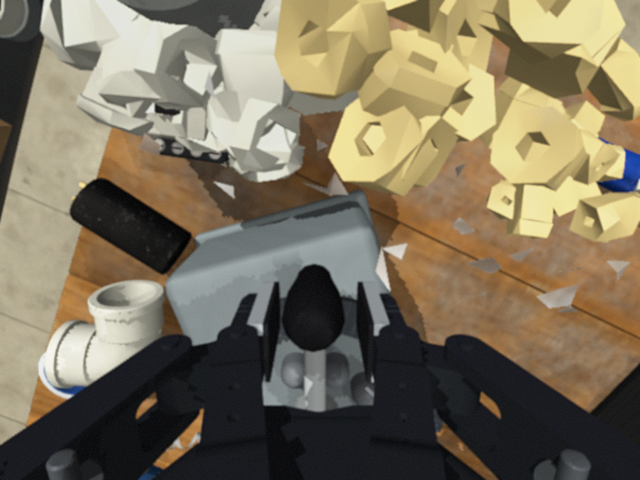

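```bash
python3 -m pendant '[[[-0.003,0.055,0,0,0,0.036],[-0.003,0.055,0,0,0,0.037],[-0.003,0.055,0,0,0,0.037],[-0.003,0.055,0,0,0,0.037],[-0.003,0.055,0,0,0,0.037],[-0.003,0.055,0,0,0,0.037]]]' 0.65
sed -i 's/R=down(SY+a)$/R=down(SY+a+off)/' h.py
python3 - <<'E'
from h import *
st()
arc(-0.04,6,.124,-np.pi)
E
```

```text
time_s: 26.75
eef_pos: [0.6129, 0.2673, 0.1428]
eef_rot: [-0.006, 0.991, -0.132, 0.007]
wrist_force: [-0.1, -0.9, 0.4]
opening: 0.351
t 26.75 p [0.6129 0.2673 0.1428] R [[0.965, -0.262, 0.016], [-0.262, -0.965, 0.01], [0.012, -0.014, -1.0]] q [0.23 0.45 1.44 0.01 1.23 2.06] F [-0.1 -0.9  0.4] op 0.351
a0 0.6420373246648453
step mm 21.678204263382668 deg 3.710469611246092
[[-0.004,0.055,0.093,-0.005,-0.004,0.02]]
step mm 10.793111138957041 deg 6.5129766956149036
[[-0.003,0.054,0,0,0,0.036]]
step mm 10.79311113895703 deg 6.51297669561493
[[-0.003,0.054,0,0,0,0.036]]
step mm 10.793111138957052 deg 6.512976695614911
[[-0.003,0.054,0,0,0,0.036]]
step mm 10.793111138957054 deg 6.512976695614929
[[-0.003,0.054,0,0,0,0.036]]
step mm 10.793111138956991 deg 6.51297669561493
[[-0.003,0.054,0,0,0,0.036]]
```

```bash
python3 -m pendant '[[[0,0,0.09,-0.005,-0.004,0]]]'
python3 - <<'E'
from h import *
st()
c=cam("wrist");cv2.imwrite("pics/wrist20.png",c["pixels"])
arc(-0.04,6,.124,-np.pi)
E
```

```text
time_s: 26.88
eef_pos: [0.6155, 0.2673, 0.1291]
eef_rot: [-0.0, 0.991, -0.132, 0.003]
wrist_force: [-0.5, 1.2, 0.5]
opening: 0.349
t 26.88 p [0.6155 0.2673 0.1291] R [[0.965, -0.262, 0.006], [-0.262, -0.965, -0.001], [0.006, -0.001, -1.0]] q [ 0.23  0.48  1.43 -0.    1.22  2.07] F [-0.5  1.2  0.5] op 0.349
a0 0.6442102210770532
step mm 11.032750808979992 deg 3.5326993888170093
[[-0.007,0.054,0.005,0.001,0,0.02]]
step mm 10.827459600645891 deg 6.533726327904694
[[-0.003,0.054,0,0,0,0.036]]
step mm 10.827459600645938 deg 6.533726327904682
[[-0.003,0.054,0,0,0,0.036]]
step mm 10.827459600645922 deg 6.533726327904707
[[-0.003,0.054,0,0,0,0.036]]
step mm 10.827459600645897 deg 6.533726327904675
[[-0.003,0.054,0,0,0,0.036]]
step mm 10.827459600645874 deg 6.533726327904707
[[-0.003,0.054,0,0,0,0.036]]
```

View pics/wrist20.png

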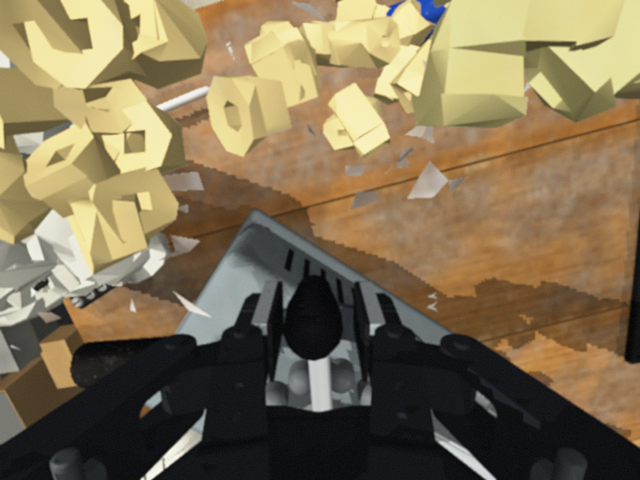

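Handle (315, 315) is still inside the cage, near the middle notch. I'll carry on round.

```bash
python3 -m pendant '[[[-0.007,0.055,0.005,0.001,0,0.02],[-0.003,0.055,0.003,0,0,0.036],[-0.003,0.055,0.003,0,0,0.036],[-0.003,0.055,0.003,0,0,0.036],[-0.003,0.055,0.003,0,0,0.036],[-0.003,0.055,0.003,0,0,0.036]]]'
python3 - <<'E'
from h import *
st()
c=cam("wrist");cv2.imwrite("pics/wrist21.png",c["pixels"])
arc(-0.04,1,.124,-np.pi)
E
```

```text
time_s: 27.68
eef_pos: [0.582, 0.2191, 0.1228]
eef_rot: [-0.006, 0.902, -0.431, 0.003]
wrist_force: [0.4, -0.3, 0.4]
opening: 0.348
t 27.68 p [0.582  0.2191 0.1228] R [[0.629, -0.777, 0.011], [-0.778, -0.629, 0.008], [0.0, -0.013, -1.0]] q [0.17 0.39 1.58 0.01 1.16 2.62] F [ 0.4 -0.3  0.4] op 0.348
a0 0.013903142032463345
step mm 5.939420454411568 deg 0.7166807621995519
[[0.014,0.025,-0.008,-0.004,0,0]]
```

View pics/wrist21.png

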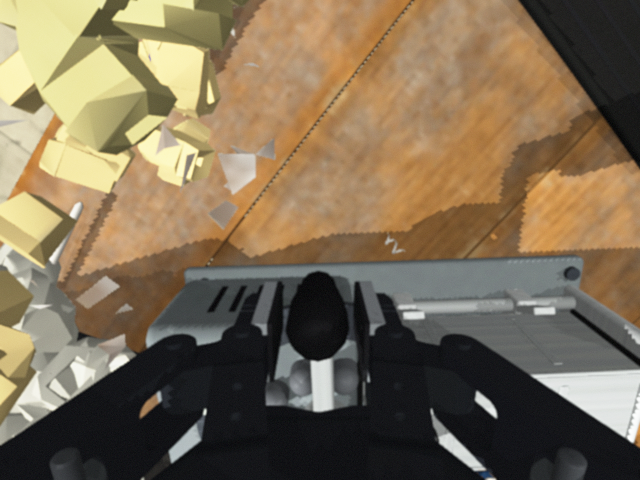

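```bash
python3 -m pendant '[[[0,0.004,-0.02,0,0,0],[0,0,-0.2,0,0,0],[0,0,-0.25,0,0,0],[0,0,-0.15,0,0,0]]]' 0.4
python3 - <<'E'
from h import *
st()
c=cam("top");cv2.imwrite("pics/top22.png",c["pixels"][150:290,270:410].repeat(4,0).repeat(4,1))
crop(c["pixels"],145,165,285,300,4,"t22.png")
c=cam("scene");crop(c["pixels"],140,225,300,355,4,"s22.png")
E
```

```text
time_s: 28.22
eef_pos: [0.5783, 0.219, 0.2474]
eef_rot: [-0.004, 0.905, -0.426, 0.0]
wrist_force: [-0.0, -0.7, -0.1]
opening: 0.608
t 28.23 p [0.5783 0.219  0.2474] R [[0.637, -0.771, 0.004], [-0.771, -0.637, 0.008], [-0.004, -0.008, -1.0]] q [0.17 0.26 1.48 0.01 1.4  2.62] F [-0.  -0.7 -0.1] op 0.608
```

View pics/top22.png

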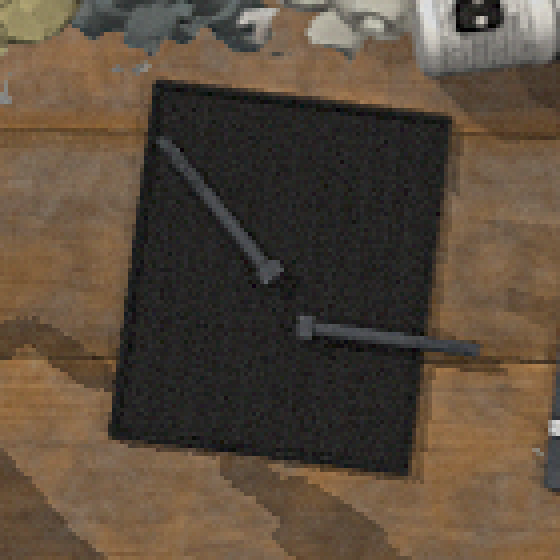

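View pics/s22.png

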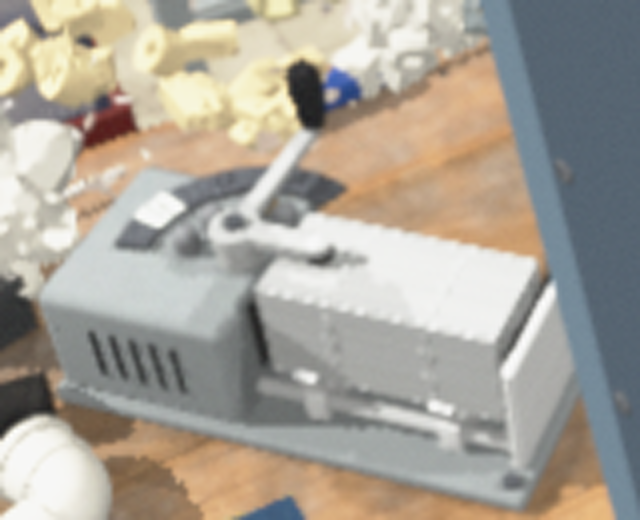

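Run:
```python
from h import *
c=cam("top")
g=lambda u,v,z:px2w(c,(270+(u+.5)/4-.5,150+(v+.5)/4-.5),z)
for n,h,t in [("b1",(273,276),(160,142)),("b2",(297,327),(480,349))]:
    H=g(*h,.011);T=g(*t,.011);m=(H+T)/2;d=H-T
    print(n,"H",H.round(4),"T",T.round(4),"mid",m.round(4),"len",np.linalg.norm(d).round(4),"az",np.degrees(np.arctan2(d[1],d[0])).round(1))
```

```text
b1 H [ 0.5327 -0.0662  0.011 ] T [0.6208 0.0089 0.011 ] mid [ 0.5767 -0.0287  0.011 ] len 0.1158 az -139.5
b2 H [ 0.4993 -0.0822  0.011 ] T [ 0.4859 -0.2023  0.011 ] mid [ 0.4926 -0.1422  0.011 ] len 0.1208 az 83.7
```

```bash
cat >> h.py <<'E'
def pick(h,t,z,k,n,zt=None,along=0.0):
    h=np.array(h);t=np.array(t);d=h-t;az=np.arctan2(d[1],d[0]);m=(h+t)/2+along*d/np.linalg.norm(d)
    path([m[0],m[1],z],down(az+np.pi/2+k*np.pi),n)
E
python3 - <<'E'
from h import *
pick([.5327,-.0662],[.6208,.0089],.15,0,10)
E
```

```text
step mm 26.586099382792614 deg 9.094278607566382
[[0.095,0.08,0.047,0,0,-0.051],[0.081,0.094,0.047,0,0,-0.051],[0.065,0.106,0.047,0,0,-0.051],[0.048,0.115,0.047,0,0,-0.051],[0.029,0.121,0.048,0,0,-0.051],[0.01,0.124,0.048,0,0,-0.051],[-0.01,0.124,0.048,0,0,-0.051],[-0.029,0.121,0.048,0,0,-0.051],[-0.048,0.114,0.048,0,0,-0.051],[-0.065,0.105,0.048,0,0,-0.051]]
```

```bash
python3 -m pendant '[[[0.095,0.08,0.02,0,0,-0.051],[0.081,0.094,0.03,0,0,-0.051],[0.065,0.106,0.047,0,0,-0.051],[0.048,0.115,0.047,0,0,-0.051],[0.029,0.121,0.048,0,0,-0.051],[0.01,0.124,0.048,0,0,-0.051],[-0.01,0.124,0.048,0,0,-0.051],[-0.029,0.121,0.048,0,0,-0.051],[-0.048,0.114,0.048,0,0,-0.051],[-0.065,0.105,0.048,0,0,-0.051],[0,0,0,0,0,0]]]' 0.5
python3 - <<'E'
from h import *
st()
pick([.5327,-.0662],[.6208,.0089],.15,0,1)
c=cam("wrist");cv2.imwrite("pics/wrist23.png",c["pixels"])
print(w2px(c,[[.5327,-.0662,.01],[.6208,.0089,.01]]))
E
```

```text
time_s: 29.75
eef_pos: [0.5764, -0.0312, 0.1347]
eef_rot: [-0.011, 0.921, 0.388, -0.009]
wrist_force: [0.6, 0.3, 0.2]
opening: 0.502
t 29.75 p [ 0.5764 -0.0312  0.1347] R [[0.698, 0.715, -0.024], [0.716, -0.698, 0.013], [-0.008, -0.026, -1.0]] q [-0.26  0.31  1.66  0.01  1.2   0.51] F [0.6 0.3 0.2] op 0.502
step mm 15.554529885672189 deg 5.4795833564716805
[[0.01,-0.01,-0.077,-0.008,0.003,0.029]]
[[312.13899118 290.45094813]
 [326.41223016 140.08193896]]
```

View pics/wrist23.png

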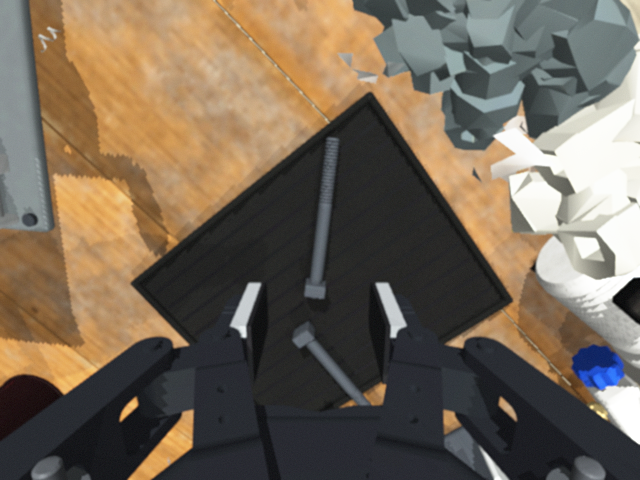

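Run:
```python
from h import *
c=cam("wrist")
H=px2w(c,(315,299),.010)[:2];T=px2w(c,(332.5,139),.010)[:2]; print(H,T,np.linalg.norm(H-T))
pick(H,T,.04,0,3)
```

```text
[ 0.52903994 -0.07222934] [0.62452413 0.00730777] 0.12427139904908834
step mm 31.966891492542803 deg 2.004896319271412
[[-0.002,0.007,0.16,-0.003,0.001,0.011],[-0.002,0.006,0.16,-0.003,0.001,0.011],[-0.003,0.004,0.16,-0.003,0.001,0.011]]
```

```bash
python3 -m pendant '[[[-0.002,0.007,0.16,-0.003,0.001,0.011],[-0.002,0.006,0.16,-0.003,0.001,0.011],[-0.003,0.004,0.14,-0.003,0.001,0.011]]]'
python3 - <<'E'
from h import *
st()
c=cam("wrist");cv2.imwrite("pics/wrist24.png",c["pixels"])
pick([.5290,-.0722],[.6245,.0073],.006,0,2)
E
```

```text
time_s: 30.22
eef_pos: [0.5803, -0.0298, 0.045]
eef_rot: [0.003, 0.941, 0.337, 0.005]
wrist_force: [0.1, -0.1, 1.2]
opening: 0.498
t 30.23 p [ 0.5803 -0.0298  0.045 ] R [[0.773, 0.635, 0.012], [0.635, -0.773, -0.003], [0.007, 0.01, -1.0]] q [-0.26  0.42  1.72  0.    0.99  0.63] F [ 0.1 -0.1  1.2] op 0.498
step mm 17.570294946395524 deg 0.28157633699504964
[[-0.007,0.005,0.087,0.001,-0.001,-0.001],[-0.007,0.006,0.087,0.001,-0.001,-0.001]]
```

View pics/wrist24.png

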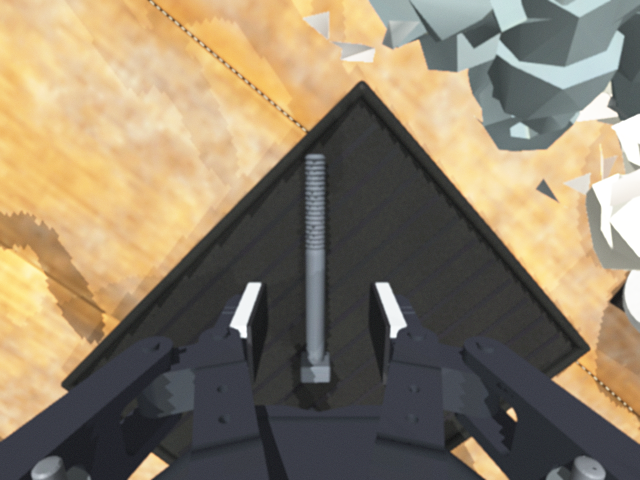

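```bash
python3 -m pendant '[[[-0.007,0.003,0.08,0.001,-0.001,-0.001],[-0.007,0.003,0.08,0.001,-0.001,0],[0,0,0.025,0,0,0]]]'
python3 - <<'E'
from h import *
st()
E
```

```text
time_s: 30.65
eef_pos: [0.5769, -0.0304, 0.0032]
eef_rot: [-0.0, 0.941, 0.339, -0.001]
wrist_force: [0.2, 0.2, 0.9]
opening: 0.499
t 30.65 p [ 0.5769 -0.0304  0.0032] R [[0.77, 0.638, -0.002], [0.638, -0.77, -0.001], [-0.002, -0.001, -1.0]] q [-0.26  0.49  1.72 -0.    0.93  0.62] F [0.2 0.2 0.9] op 0.499
```

```bash
python3 -m pendant '[[[0,0,-0.02,0,0,0]]]'; python3 -m pendant '[[[0,0,0,0,0,0],[0,0,0,0,0,0],[0,0,0,0,0,0],[0,0,0,0,0,0],[0,0,0,0,0,0]]]' 1
python3 - <<'E'
from h import *
st()
c=cam("wrist");cv2.imwrite("pics/wrist25.png",c["pixels"])
E
```

```text
time_s: 30.78
eef_pos: [0.5768, -0.0304, 0.007]
eef_rot: [-0.0, 0.941, 0.339, -0.002]
wrist_force: [-0.2, -0.4, 0.0]
opening: 0.5
time_s: 31.4
eef_pos: [0.5784, -0.0309, 0.0093]
eef_rot: [0.001, 0.941, 0.339, 0.0]
wrist_force: [-0.1, -0.2, -1.4]
opening: 0.08
t 31.4 p [ 0.5784 -0.0309  0.0093] R [[0.77, 0.638, 0.001], [0.638, -0.77, -0.001], [-0.0, 0.001, -1.0]] q [-0.26  0.48  1.72 -0.    0.94  0.62] F [-0.1 -0.2 -1.4] op 0.08
```

View pics/wrist25.png

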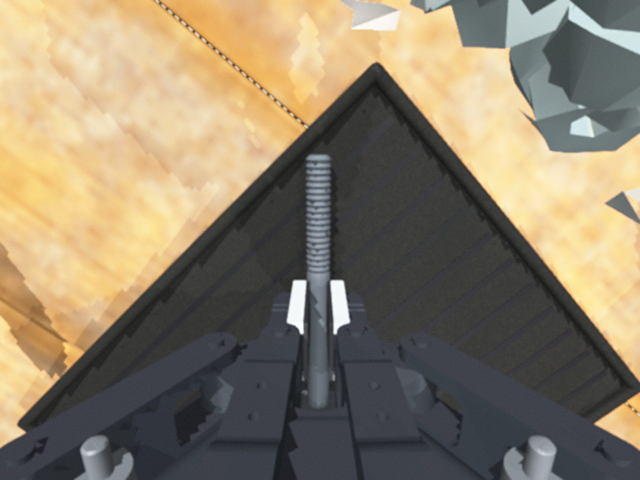

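```bash
python3 -m pendant '[[[0,0,0,0,0,0],[0,0,0,0,0,0]]]' 0.6; python3 -m pendant '[[[0,0,0.02,0,0,0]]]'
python3 - <<'E'
from h import *
st()
c=cam("wrist");cv2.imwrite("pics/wrist26.png",c["pixels"])
E
```

```text
time_s: 31.7
eef_pos: [0.5786, -0.0309, 0.0094]
eef_rot: [0.001, 0.941, 0.339, 0.0]
wrist_force: [0.5, 0.7, -0.5]
opening: 0.398
time_s: 31.82
eef_pos: [0.579, -0.0311, 0.0057]
eef_rot: [0.001, 0.941, 0.339, 0.001]
wrist_force: [0.0, 0.4, 0.2]
opening: 0.399
t 31.82 p [ 0.579  -0.0311  0.0057] R [[0.77, 0.638, 0.002], [0.638, -0.77, -0.002], [0.0, 0.002, -1.0]] q [-0.26  0.49  1.72 -0.    0.93  0.62] F [0.  0.4 0.2] op 0.399
```

View pics/wrist26.png

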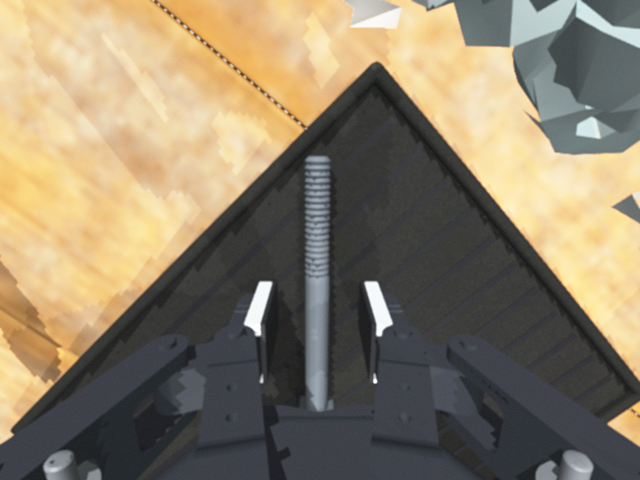

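```bash
python3 -m pendant '[[[-0.003,0,0.006,0,0,0],[-0.003,0,0.004,0,0,0],[-0.002,0,0.004,0,0,0],[0,0,0.003,0,0,0],[0,0,0.003,0,0,0]]]' 1
python3 -m pendant '[[[0,0,0,0,0,0],[0,0,0,0,0,0]]]'
```

```text
time_s: 32.5
eef_pos: [0.5786, -0.0314, 0.0045]
eef_rot: [0.001, 0.941, 0.339, 0.001]
wrist_force: [-2.7, 0.7, 6.5]
opening: 0.082
time_s: 32.75
eef_pos: [0.5786, -0.0314, 0.0046]
eef_rot: [0.001, 0.941, 0.339, 0.001]
wrist_force: [-0.5, -0.2, 1.2]
opening: 0.084
```

```bash
python3 -m pendant '[[[0,0,-0.1,0,0,0],[0,0,-0.25,0,0,0],[0,0,-0.25,0,0,0],[0,0,-0.2,0,0,0]]]'
python3 - <<'E'
from h import *
st()
path([.4616,-.2845,.16],down(np.radians(83.5)),14)
E
```

```text
time_s: 33.25
eef_pos: [0.5754, -0.0307, 0.1679]
eef_rot: [-0.002, 0.941, 0.339, -0.002]
wrist_force: [-0.1, -0.7, -0.5]
opening: 0.087
t 33.25 p [ 0.5754 -0.0307  0.1679] R [[0.77, 0.638, -0.005], [0.638, -0.77, 0.001], [-0.003, -0.004, -1.0]] q [-0.26  0.25  1.66  0.    1.24  0.62] F [-0.1 -0.7 -0.5] op 0.087
step mm 19.875891885524336 deg 9.562975742445131
[[-0.089,0.044,0.003,0,0,-0.053],[-0.095,0.029,0.003,0,0,-0.053],[-0.099,0.012,0.003,0,0,-0.053],[-0.099,-0.004,0.003,0,0,-0.053],[-0.097,-0.021,0.003,0,0,-0.053],[-0.092,-0.037,0.003,0,0,-0.053],[-0.085,-0.051,0.003,0,0,-0.053],[-0.075,-0.065,0.003,0,0,-0.053],[-0.063,-0.076,0.003,0,0,-0.053],[-0.05,-0.086,0.003,0,0,-0.053],[-0.035,-0.093,0.003,0,0,-0.053],[-0.019,-0.097,0.003,0,0,-0.053],[-0.003,-0.099,0.003,0,0,-0.053],[0.014,-0.098,0.003,0,0,-0.053]]
```

```bash
python3 -m pendant '[[[-0.089,0.044,0.003,0,0,-0.053],[-0.095,0.029,0.003,0,0,-0.053],[-0.099,0.012,0.003,0,0,-0.053],[-0.099,-0.004,0.003,0,0,-0.053],[-0.097,-0.021,0.003,0,0,-0.053],[-0.092,-0.037,0.003,0,0,-0.053],[-0.085,-0.051,0.003,0,0,-0.053],[-0.075,-0.065,0.003,0,0,-0.053],[-0.063,-0.076,0.003,0,0,-0.053],[-0.05,-0.086,0.003,0,0,-0.053],[-0.035,-0.093,0.003,0,0,-0.053],[-0.019,-0.097,0.003,0,0,-0.053]]]'
python3 - <<'E'
from h import *
st()
path([.4616,-.2845,.16],down(np.radians(83.5)),4)
c=cam("wrist");cv2.imwrite("pics/wrist27.png",c["pixels"])
E
```

```text
time_s: 34.75
eef_pos: [0.4856, -0.2571, 0.1818]
eef_rot: [0.009, 0.19, 0.982, -0.002]
wrist_force: [1.0, 0.2, -1.4]
opening: 0.093
t 34.75 p [ 0.4856 -0.2571  0.1818] R [[-0.928, 0.373, 0.017], [0.373, 0.928, -0.008], [-0.019, -0.001, -1.0]] q [-0.71  0.16  1.73  0.01  1.23 -1.9 ] F [ 1.   0.2 -1.4] op 0.093
step mm 10.612631137082797 deg 3.8634979114234174
[[0.016,-0.043,0.027,0,0.001,-0.021],[0.018,-0.042,0.027,0,0.001,-0.021],[0.021,-0.041,0.027,0,0.001,-0.021],[0.023,-0.039,0.027,0,0.001,-0.021]]
```

View pics/wrist27.png

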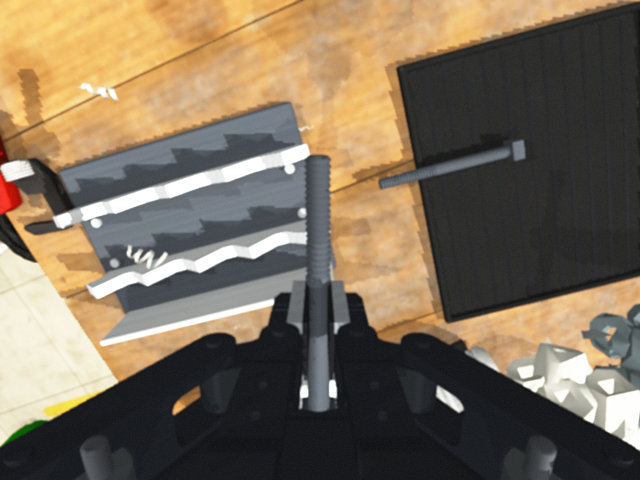

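Run:
```python
from h import *
c=cam("wrist");crop(c["pixels"],50,90,330,350,2.8,"w28.png")
o=np.array([.4538,-.353]);X=np.array([.9935,-.1135]);Y=np.array([.1135,.9935])
pts=[[*(o+sx*X+y*Y),.035] for sx in(-.032,.032) for y in(-.069,-.023,.023,.069)]
print(((w2px(c,pts)-[50,90])*2.8).round(0))
st()
```

```text
[[152. 320.]
 [299. 278.]
 [451. 235.]
 [609. 191.]
 [240. 518.]
 [380. 481.]
 [525. 444.]
 [674. 406.]]
t 34.85 p [ 0.4854 -0.2581  0.1818] R [[-0.926, 0.378, 0.017], [0.378, 0.926, -0.009], [-0.019, -0.002, -1.0]] q [-0.71  0.16  1.73  0.    1.23 -1.89] F [ 0.8 -0.9  0.7] op 0.083
```

View pics/w28.png

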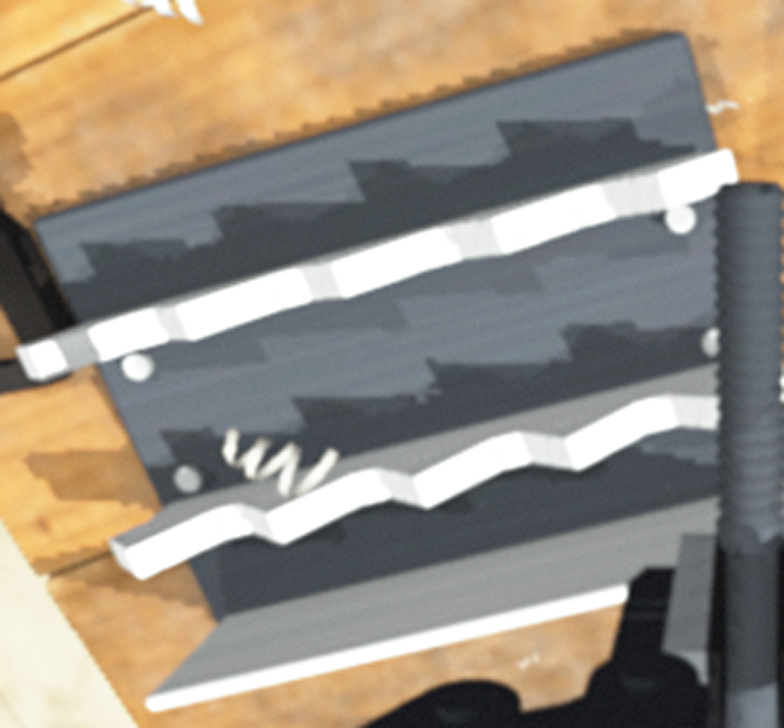

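Run:
```python
from h import *
c=cam("wrist")
o=np.array([.4538,-.353]);X=np.array([.9935,-.1135]);Y=np.array([.1135,.9935])
for uv in[(278,543),(425,507),(573,470)]:
    p=px2w(c,(50+uv[0]/2.8,90+uv[1]/2.8),.0284)[:2]; print("near",p.round(4),((p-o)@X).round(4),((p-o)@Y).round(4))
for uv in[(185,338),(345,296),(500,253),(659,209)]:
    p=px2w(c,(50+uv[0]/2.8,90+uv[1]/2.8),.0284)[:2]; print("far",p.round(4),((p-o)@X).round(4),((p-o)@Y).round(4))
for uv in[(150,704),(628,592)]:
    p=px2w(c,(50+uv[0]/2.8,90+uv[1]/2.8),.058)[:2]; print("fence",p.round(4),((p-o)@X).round(4),((p-o)@Y).round(4))
for uv in[(40,380),(735,180),(36,215),(682,35)]:
    p=px2w(c,(50+uv[0]/2.8,90+uv[1]/2.8),.03)[:2]; print("ends",p.round(4),((p-o)@X).round(4),((p-o)@Y).round(4))
```

```text
near [ 0.4896 -0.4213] 0.0433 -0.0638
near [ 0.4962 -0.3724] 0.0444 -0.0145
near [ 0.5025 -0.3248] 0.0451 0.0336
far [ 0.4213 -0.4135] -0.0254 -0.0638
far [ 0.4285 -0.3631] -0.024 -0.0129
far [ 0.4345 -0.3158] -0.0234 0.0347
far [ 0.4403 -0.2688] -0.0229 0.0821
fence [ 0.5138 -0.4656] 0.0724 -0.105
fence [ 0.5334 -0.3167] 0.075 0.0451
ends [ 0.4155 -0.4604] -0.0259 -0.1111
ends [ 0.4409 -0.2458] -0.025 0.105
ends [ 0.3735 -0.4336] -0.0707 -0.0892
ends [ 0.4002 -0.2443] -0.0656 0.1019
```

Run:
```python
from h import *
c=cam("wrist")
o=np.array([.4538,-.353]);X=np.array([.9935,-.1135]);Y=np.array([.1135,.9935])
def f(n,L,z):
  for uv in L:
    p=px2w(c,(50+uv[0]/2.8,90+uv[1]/2.8),z)[:2]; print(n,p.round(4),((p-o)@X).round(4),((p-o)@Y).round(4))
f("near ridge",[(278,543),(425,507),(573,470)],.048)
f("near valley",[(243,506),(378,472),(518,434),(662,397)],.0284)
f("far ridge",[(185,338),(345,296),(500,253),(659,209)],.048)
f("far valley",[(160,307),(305,265),(460,222),(615,180)],.0284)
```

```text
near ridge [ 0.4843 -0.4072] 0.0365 -0.0504
near ridge [ 0.4907 -0.3617] 0.0376 -0.0044
near ridge [ 0.4967 -0.3173] 0.0385 0.0403
near valley [ 0.474  -0.4236] 0.0281 -0.0678
near valley [ 0.4802 -0.379 ] 0.0292 -0.0228
near valley [ 0.4856 -0.3339] 0.0294 0.0226
near valley [ 0.4915 -0.2891] 0.0302 0.0678
far ridge [ 0.4207 -0.3996] -0.0276 -0.0501
far ridge [ 0.4275 -0.3528] -0.0261 -0.0028
far ridge [ 0.4333 -0.3087] -0.0254 0.0417
far ridge [ 0.439  -0.2649] -0.0247 0.0858
far valley [ 0.41   -0.4137] -0.0366 -0.0653
far valley [ 0.4158 -0.3679] -0.036 -0.0191
far valley [ 0.4222 -0.3209] -0.035 0.0283
far valley [ 0.4285 -0.2755] -0.0339 0.0742
```

```bash
cat >> h.py <<'E'
RO=np.array([.4538,-.353]);RX=np.array([.9935,-.1135]);RY=np.array([.1135,.9935])
def rk(x,y): return RO+x*RX+y*RY
E
python3 - <<'E'
from h import *
path([*rk(-.004,.069),.10],down(np.radians(83.5)),6)
E
```

```text
step mm 15.059876487415087 deg 2.667223655351276
[[0.014,-0.03,0.068,0,0.001,-0.015],[0.015,-0.03,0.068,0,0.001,-0.015],[0.017,-0.029,0.068,0,0.001,-0.015],[0.018,-0.028,0.068,0,0.001,-0.015],[0.019,-0.027,0.068,0,0.001,-0.015],[0.02,-0.026,0.068,0,0.001,-0.015]]
```

```bash
python3 -m pendant '[[[0.014,-0.03,0.068,0,0.001,-0.015],[0.015,-0.03,0.068,0,0.001,-0.015],[0.017,-0.029,0.068,0,0.001,-0.015],[0.018,-0.028,0.068,0,0.001,-0.015],[0.019,-0.027,0.06,0,0.001,-0.015],[0.02,-0.026,0.05,0,0.001,-0.015],[0,0,0,0,0,0]]]'
python3 - <<'E'
from h import *
st()
path([*rk(-.004,.069),.065],down(np.radians(83.5)),2)
c=cam("wrist");cv2.imwrite("pics/wrist29.png",c["pixels"])
E
```

```text
time_s: 35.83
eef_pos: [0.4597, -0.2783, 0.1055]
eef_rot: [0.0, 0.057, 0.998, -0.001]
wrist_force: [0.5, -0.0, -1.1]
opening: 0.083
t 35.83 p [ 0.4597 -0.2783  0.1055] R [[-0.993, 0.114, 0.001], [0.114, 0.993, -0.002], [-0.001, -0.002, -1.0]] q [-0.76  0.25  1.8  -0.    1.09 -2.22] F [ 0.5 -0.  -1.1] op 0.083
step mm 20.48678267698982 deg 0.060111587994865656
[[0.003,-0.015,0.101,0,0,0],[0.003,-0.015,0.101,0,0,0]]
```

View pics/wrist29.png

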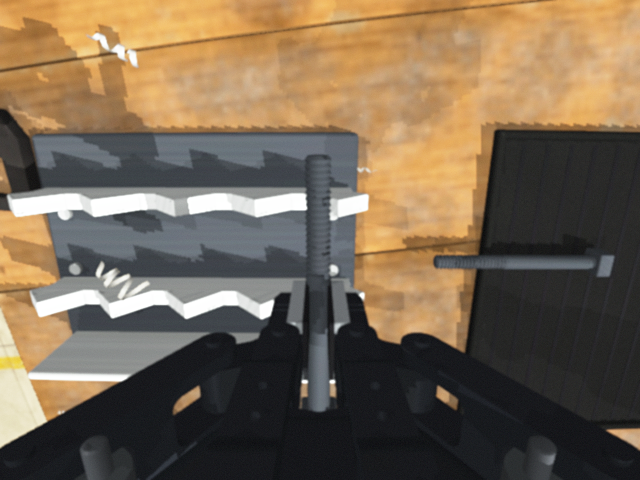

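```bash
python3 -m pendant '[[[0.003,-0.015,0.101,0,0,0],[0.003,-0.013,0.101,0,0,0],[0,0,0.07,0,0,0]]]'
python3 - <<'E'
from h import *
st()
path([*rk(-.004,.069),.031],down(np.radians(83.5)),2)
c=cam("wrist");cv2.imwrite("pics/wrist30.png",c["pixels"])
E
```

```text
time_s: 36.25
eef_pos: [0.462, -0.2845, 0.0545]
eef_rot: [0.004, 0.059, 0.998, -0.003]
wrist_force: [-0.0, -0.5, -1.3]
opening: 0.083
t 36.25 p [ 0.462  -0.2845  0.0545] R [[-0.993, 0.118, 0.008], [0.118, 0.993, -0.007], [-0.008, -0.006, -1.0]] q [-0.77  0.33  1.82  0.    0.98 -2.22] F [-0.  -0.5 -1.3] op 0.083
step mm 11.942201723028763 deg 0.3337377247829348
[[0.011,0,0.059,-0.001,0.001,-0.001],[0.011,0,0.059,-0.001,0.001,-0.001]]
```

View pics/wrist30.png

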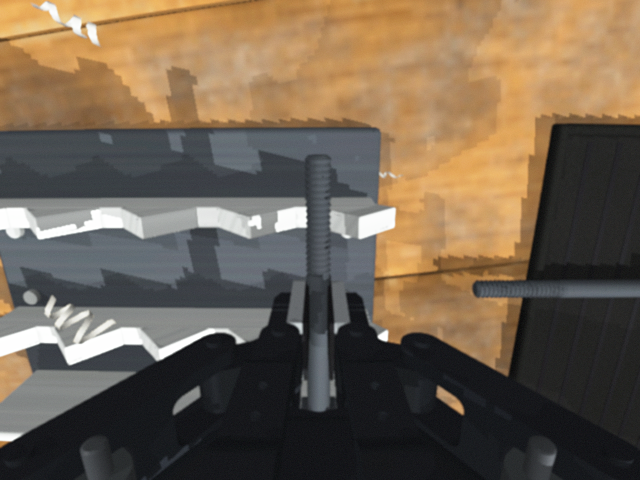

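```bash
python3 -m pendant '[[[0.011,0,0.059,-0.001,0.001,-0.001],[0.011,0,0.059,-0.001,0.001,-0.001],[0,0,0.01,0,0,0]]]'
python3 - <<'E'
from h import *
st()
c=cam("wrist");cv2.imwrite("pics/wrist31.png",c["pixels"])
E
```

```text
time_s: 36.67
eef_pos: [0.4589, -0.2868, 0.0293]
eef_rot: [0.002, 0.056, 0.998, -0.003]
wrist_force: [-3.8, -2.3, 6.3]
opening: 0.086
t 36.67 p [ 0.4589 -0.2868  0.0293] R [[-0.994, 0.111, 0.004], [0.111, 0.994, -0.006], [-0.004, -0.005, -1.0]] q [-0.78  0.38  1.83 -0.    0.93 -2.24] F [-3.8 -2.3  6.3] op 0.086
```

View pics/wrist31.png

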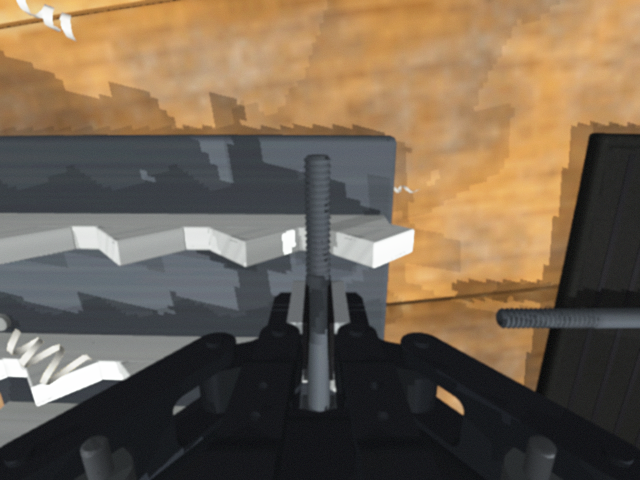

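```bash
python3 -m pendant '[[[0,0,0,0,0,0],[0,0,0,0,0,0],[0,0,0,0,0,0]]]' 0.7;  python3 -m pendant '[[[0,0,-0.08,0,0,0],[0,0,-0.15,0,0,0],[0,0,-0.25,0,0,0],[0,0,-0.25,0,0,0]]]'
python3 - <<'E'
from h import *
st()
c=cam("wrist");cv2.imwrite("pics/wrist32.png",c["pixels"])
c=cam("top");crop(c["pixels"],395,205,515,290,6,"t32.png");cv2.imwrite("pics/top32.png",c["pixels"][150:290,270:410].repeat(4,0).repeat(4,1))
E
```

```text
time_s: 37.1
eef_pos: [0.459, -0.2866, 0.029]
eef_rot: [0.002, 0.056, 0.998, -0.002]
wrist_force: [-0.4, 0.2, 0.1]
opening: 0.299
time_s: 37.6
eef_pos: [0.4562, -0.2832, 0.1772]
eef_rot: [-0.001, 0.056, 0.998, 0.001]
wrist_force: [0.1, -0.5, -0.6]
opening: 0.299
t 37.6 p [ 0.4562 -0.2832  0.1772] R [[-0.994, 0.111, -0.002], [0.111, 0.994, 0.002], [0.002, 0.002, -1.0]] q [-0.78  0.15  1.75 -0.    1.24 -2.24] F [ 0.1 -0.5 -0.6] op 0.299
```

View pics/wrist32.png

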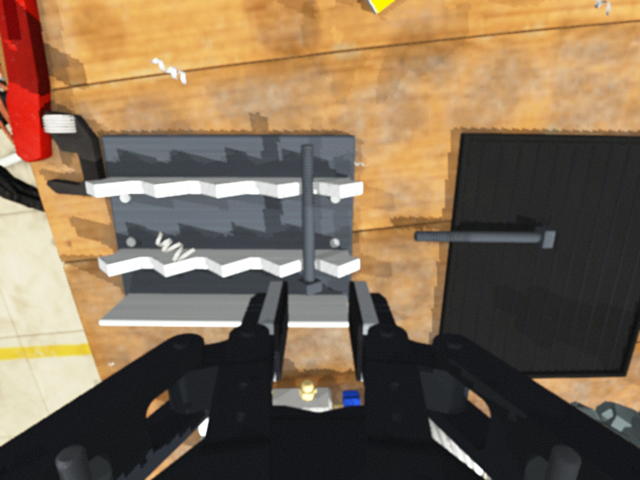

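View pics/top32.png

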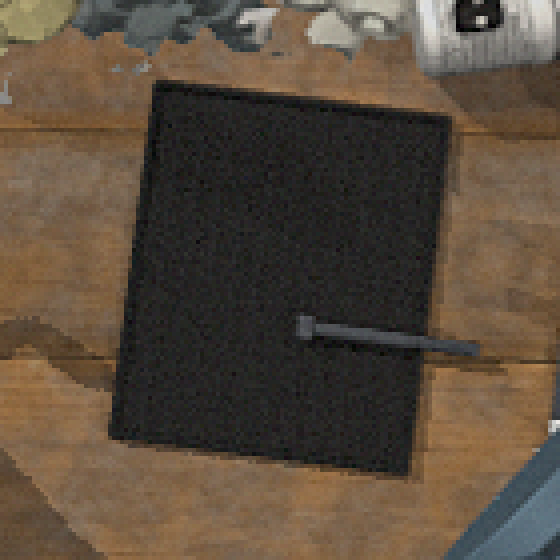

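Run:
```python
from h import *
c=cam("wrist")
H=px2w(c,(314,294),.035)[:2];T=px2w(c,(307,145),.035)[:2];m=(H+T)/2
print("b1",H,T,np.linalg.norm(H-T),"rack xy",(m-RO)@RX,(m-RO)@RY)
H=px2w(c,(555,238),.012)[:2];T=px2w(c,(415,237),.012)[:2]
print("b2",H,T,np.linalg.norm(H-T),np.degrees(np.arctan2(*(H-T)[::-1])))
H=np.array([.4993,-.0822]);T=np.array([.4859,-.2023])
pick(H,T,.15,1,10)
```

```text
b1 [ 0.52809791 -0.29948381] [ 0.40341945 -0.29041961] 0.12500750439357255 rack xy 0.005292467256550658 0.05902828654489203
b2 [ 0.5090256  -0.08054756] [ 0.49409543 -0.20592748] 0.12626573046159117 83.20922747512869
step mm 14.993862878112875 deg 8.997105943355724
[[-0.009,0.073,0.015,0,0,0.05],[0.002,0.074,0.015,0,0,0.05],[0.014,0.072,0.015,0,0,0.05],[0.025,0.069,0.015,0,0,0.05],[0.036,0.064,0.015,0,0,0.05],[0.045,0.058,0.015,0,0,0.05],[0.054,0.05,0.015,0,0,0.05],[0.061,0.041,0.015,0,0,0.05],[0.067,0.031,0.015,0,0,0.05],[0.071,0.02,0.015,0,0,0.05]]
```

```bash
python3 -m pendant '[[[-0.009,0.073,0,0,0,0.05],[0.002,0.074,0,0,0,0.05],[0.014,0.072,0.015,0,0,0.05],[0.025,0.069,0.015,0,0,0.05],[0.036,0.064,0.015,0,0,0.05],[0.045,0.058,0.015,0,0,0.05],[0.054,0.05,0.015,0,0,0.05],[0.061,0.041,0.015,0,0,0.05],[0.067,0.031,0.015,0,0,0.05],[0.071,0.02,0.015,0,0,0.05],[0,0,0,0,0,0]]]' 0.5
python3 - <<'E'
from h import *
st()
c=cam("wrist");cv2.imwrite("pics/wrist33.png",c["pixels"])
H=np.array([.4993,-.0822]);T=np.array([.4859,-.2023])
pick(H,T,.15,1,1)
print(w2px(c,[[*H,.012],[*T,.012]]))
c=cam("top");cv2.imwrite("pics/top33.png",c["pixels"][150:290,270:410].repeat(4,0).repeat(4,1));crop(c["pixels"],395,205,515,290,6,"t33.png")
E
```

```text
time_s: 39.12
eef_pos: [0.4891, -0.1329, 0.1469]
eef_rot: [-0.006, 0.762, 0.648, -0.002]
wrist_force: [0.4, -1.1, -0.6]
opening: 0.501
t 39.12 p [ 0.4891 -0.1329  0.1469] R [[0.161, 0.987, -0.011], [0.987, -0.161, 0.007], [0.005, -0.012, -1.0]] q [-0.5   0.13  1.84  0.    1.18 -0.34] F [ 0.4 -1.1 -0.6] op 0.501
step mm 9.922234039590498 deg 2.929293999955794
[[-0.041,0.024,-0.015,-0.004,-0.002,-0.016]]
[[321.98280431 152.37904956]
 [329.08615788 301.85697688]]
```

View pics/wrist33.png

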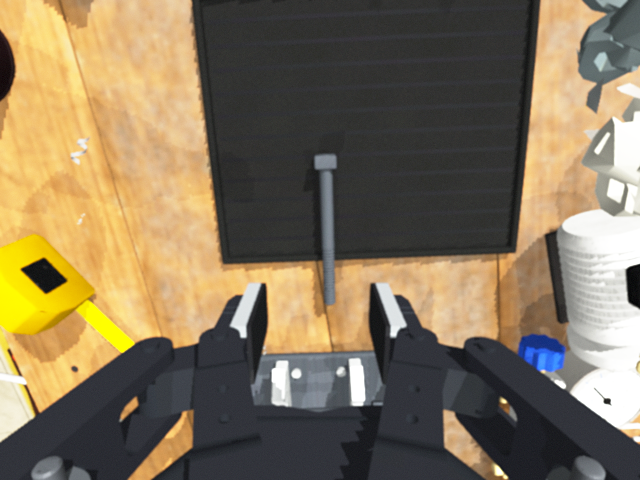

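View pics/t33.png

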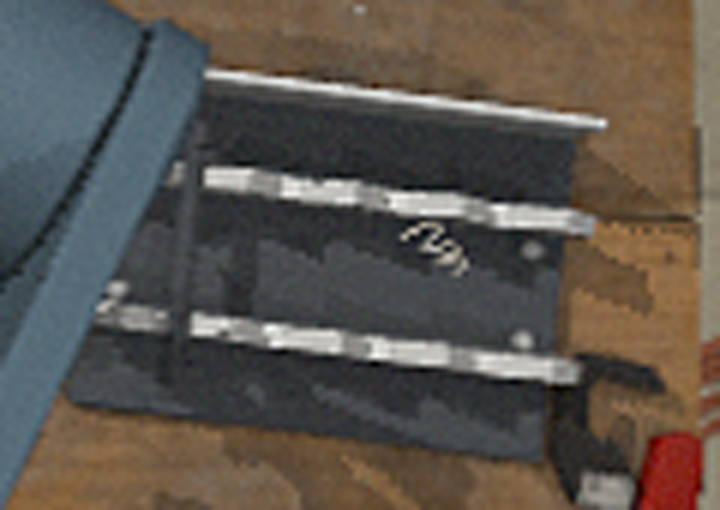

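Run:
```python
from h import *
H=np.array([.5003,-.0825]);T=np.array([.4868,-.2027])
pick(H,T,.045,1,4)
```

```text
step mm 25.719171418035167 deg 0.7234802160816728
[[-0.01,0.008,0.128,-0.001,0,-0.004],[-0.01,0.008,0.128,-0.001,0,-0.004],[-0.01,0.007,0.128,-0.001,0,-0.004],[-0.01,0.007,0.128,-0.001,0,-0.004]]
```

```bash
python3 -m pendant '[[[-0.013,0.008,0.12,-0.001,0,-0.004],[-0.013,0.008,0.12,-0.001,0,-0.004],[-0.01,0.007,0.12,-0.001,0,-0.004],[-0.01,0.007,0.1,-0.001,0,-0.004],[0,0,0,0,0,0]]]'
python3 - <<'E'
from h import *
st()
H=np.array([.5003,-.0825]);T=np.array([.4868,-.2027])
pick(H,T,.006,1,3)
c=cam("wrist");cv2.imwrite("pics/wrist34.png",c["pixels"])
E
```

```text
time_s: 39.85
eef_pos: [0.4938, -0.1477, 0.054]
eef_rot: [0.001, 0.741, 0.672, 0.002]
wrist_force: [-0.1, -1.0, -0.2]
opening: 0.497
t 39.85 p [ 0.4938 -0.1477  0.054 ] R [[0.098, 0.995, 0.005], [0.995, -0.098, 0.002], [0.002, 0.004, -1.0]] q [-0.52  0.29  1.88  0.    0.97 -0.43] F [-0.1 -1.  -0.2] op 0.497
step mm 16.1026115887828 deg 0.2781850446906035
[[0.008,-0.002,0.08,0,0,0.001],[0.008,-0.001,0.08,0,0,0.001],[0.008,-0.001,0.08,0,0,0.001]]
```

View pics/wrist34.png

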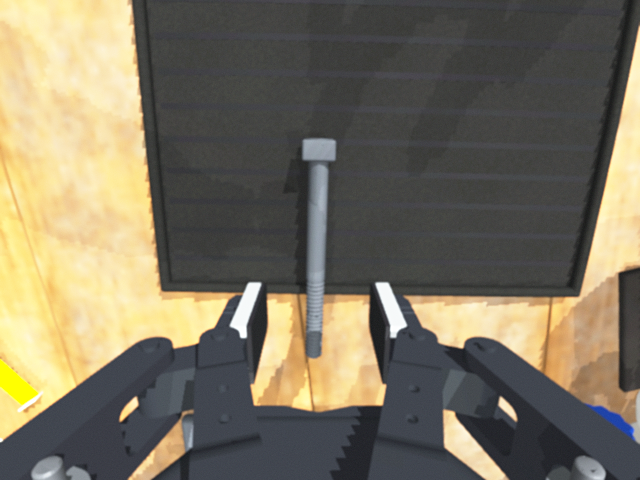

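```bash
python3 -m pendant '[[[0.009,-0.001,0.08,0,0,0.003],[0.009,-0.001,0.08,0,0,0.002],[0.008,0,0.06,0,0,0]]]'
python3 - <<'E'
from h import *
st()
H=np.array([.5003,-.0825]);T=np.array([.4868,-.2027])
pick(H,T,.006,1,1)
E
```

```text
time_s: 40.28
eef_pos: [0.4969, -0.1439, 0.0111]
eef_rot: [0.004, 0.746, 0.665, 0.003]
wrist_force: [-0.5, -0.8, 0.8]
opening: 0.502
t 40.27 p [ 0.4969 -0.1439  0.0111] R [[0.114, 0.993, 0.011], [0.993, -0.114, -0.002], [-0.0, 0.011, -1.0]] q [-0.51  0.37  1.89  0.01  0.87 -0.4 ] F [-0.5 -0.8  0.8] op 0.502
step mm 6.267616864543472 deg 0.6460208451560326
[[0.004,-0.018,0.025,0.003,0,-0.001]]
```

```bash
python3 -m pendant '[[[0.004,-0.014,0.023,0.003,0,0]]]';python3 -m pendant '[[[0,0,0.006,0,0,0],[0,0,0.004,0,0,0],[0,0,0.004,0,0,0],[0,0,0.003,0,0,0],[0,0,0.003,0,0,0],[0,0,0,0,0,0]]]' 1
python3 - <<'E'
from h import *
st()
c=cam("wrist");cv2.imwrite("pics/wrist35.png",c["pixels"])
E
```

```text
time_s: 40.4
eef_pos: [0.4936, -0.1422, 0.0053]
eef_rot: [-0.0, 0.746, 0.666, -0.0]
wrist_force: [0.4, 0.5, -0.2]
opening: 0.497
time_s: 41.15
eef_pos: [0.4953, -0.1428, 0.0047]
eef_rot: [0.001, 0.746, 0.666, 0.0]
wrist_force: [-0.5, 0.4, -0.9]
opening: 0.088
t 41.15 p [ 0.4953 -0.1428  0.0047] R [[0.113, 0.994, 0.001], [0.994, -0.113, -0.001], [-0.001, 0.002, -1.0]] q [-0.51  0.38  1.89 -0.    0.87 -0.4 ] F [-0.5  0.4 -0.9] op 0.088
```

View pics/wrist35.png

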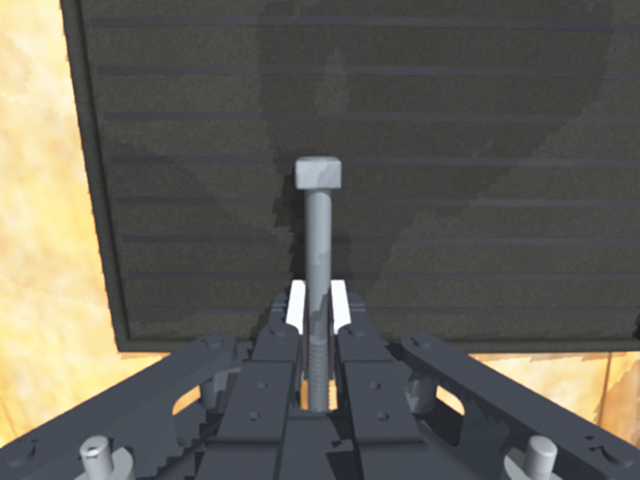

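```bash
python3 -m pendant '[[[0,0,-0.1,0,0,0],[0,0,-0.25,0,0,0],[0,0,-0.25,0,0,0],[0,0,-0.15,0,0,0]]]'
python3 - <<'E'
from h import *
st()
path([*rk(-.002,-.029),.13],down(np.radians(-96.5)),11)
E
```

```text
time_s: 41.7
eef_pos: [0.4932, -0.1417, 0.155]
eef_rot: [-0.002, 0.746, 0.666, -0.001]
wrist_force: [0.6, 0.0, -1.3]
opening: 0.086
t 41.7 p [ 0.4932 -0.1417  0.155 ] R [[0.113, 0.994, -0.004], [0.994, -0.113, 0.002], [0.002, -0.005, -1.0]] q [-0.51  0.13  1.83 -0.    1.19 -0.4 ] F [ 0.6  0.  -1.3] op 0.086
step mm 22.298156183369244 deg 8.183585724041281
[[-0.111,-0.008,0.011,0,0,0.045],[-0.111,0.008,0.011,0,0,0.045],[-0.108,0.024,0.011,0,0,0.045],[-0.104,0.039,0.011,0,0,0.045],[-0.097,0.053,0.011,0,0,0.045],[-0.089,0.067,0.011,0,0,0.045],[-0.078,0.079,0.011,0,0,0.045],[-0.066,0.089,0.011,0,0,0.045],[-0.053,0.097,0.011,0,0,0.045],[-0.039,0.104,0.011,0,0,0.045],[-0.023,0.108,0.011,0,0,0.045]]
```

```bash
python3 -m pendant '[[[-0.111,-0.008,0,0,0,0.045],[-0.111,0.008,0,0,0,0.045],[-0.108,0.024,0,0,0,0.045],[-0.104,0.039,0.011,0,0,0.045],[-0.097,0.053,0.011,0,0,0.045],[-0.089,0.067,0.011,0,0,0.045],[-0.078,0.079,0.011,0,0,0.045],[-0.066,0.089,0.011,0,0,0.045],[-0.053,0.097,0.011,0,0,0.045],[-0.039,0.104,0.011,0,0,0.045],[-0.023,0.108,0.011,0,0,0.045],[0,0,0,0,0,0]]]'
python3 - <<'E'
from h import *
st()
path([*rk(-.002,-.029),.09],down(np.radians(-96.5)),4)
c=cam("wrist");cv2.imwrite("pics/wrist36.png",c["pixels"])
c=cam("top");crop(c["pixels"],395,205,515,290,6,"t36.png")
E
```

```text
time_s: 43.2
eef_pos: [0.4464, -0.3895, 0.1384]
eef_rot: [0.001, 0.997, -0.073, 0.002]
wrist_force: [0.8, 0.7, -1.2]
opening: 0.085
t 43.2 p [ 0.4464 -0.3895  0.1384] R [[0.989, -0.147, 0.004], [-0.147, -0.989, -0.002], [0.004, 0.002, -1.0]] q [-0.92  0.31  1.64  0.    1.18  0.8 ] F [ 0.8  0.7 -1.2] op 0.085
step mm 12.264564391257874 deg 0.4859166436334496
[[0.001,-0.01,0.06,0,0,-0.003],[0.001,-0.01,0.06,0,0,-0.003],[0.001,-0.01,0.06,0,0,-0.003],[0.001,-0.01,0.06,0,0,-0.003]]
```

View pics/wrist36.png

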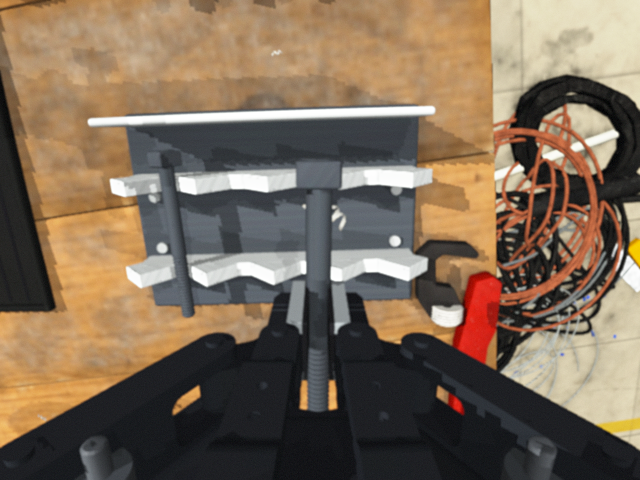

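```bash
python3 -m pendant '[[[0.001,-0.01,0.06,0,0,-0.003],[0.001,-0.01,0.06,0,0,-0.001],[0.001,-0.01,0.06,0,0,0],[0.001,-0.006,0.06,0,0,0]]]'
python3 - <<'E'
from h import *
st()
path([*rk(-.002,-.028),.055],down(np.radians(-96.5)),2)
c=cam("wrist");cv2.imwrite("pics/wrist37.png",c["pixels"])
E
```

```text
time_s: 43.8
eef_pos: [0.4498, -0.3781, 0.0875]
eef_rot: [0.0, 0.998, -0.062, 0.002]
wrist_force: [-0.1, -0.4, -1.5]
opening: 0.091
t 43.8 p [ 0.4498 -0.3781  0.0875] R [[0.992, -0.124, 0.004], [-0.124, -0.992, -0.001], [0.004, 0.001, -1.0]] q [-0.9   0.37  1.68  0.    1.08  0.79] F [-0.1 -0.4 -1.5] op 0.091
step mm 16.298606658756103 deg 0.3409501535294165
[[-0.002,0.007,0.081,0,-0.001,-0.002],[-0.002,0.007,0.081,0,-0.001,-0.002]]
```

View pics/wrist37.png

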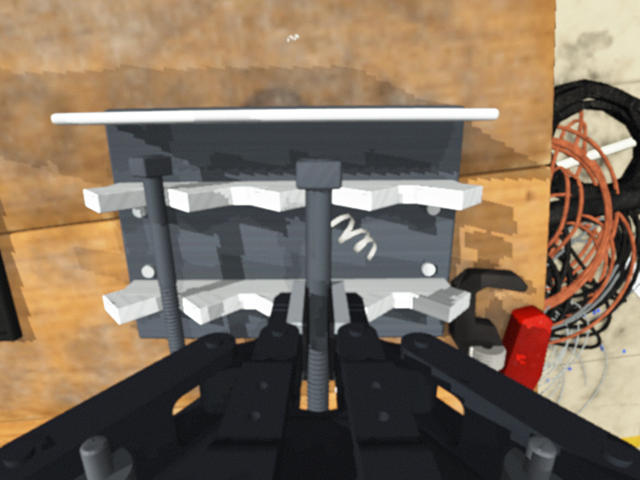

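```bash
python3 -m pendant '[[[-0.002,0,0.081,0,-0.001,-0.002],[-0.002,0,0.081,0,-0.001,-0.001],[0,0,0.07,0,0,0],[0,0,0.03,0,0,0]]]'
python3 - <<'E'
from h import *
st()
c=cam("wrist");cv2.imwrite("pics/wrist38.png",c["pixels"])
E
```

```text
time_s: 44.35
eef_pos: [0.4479, -0.3767, 0.029]
eef_rot: [-0.001, 0.998, -0.057, -0.002]
wrist_force: [-0.8, -0.3, 2.5]
opening: 0.082
t 44.35 p [ 0.4479 -0.3767  0.029 ] R [[0.993, -0.114, -0.005], [-0.114, -0.993, 0.003], [-0.005, -0.002, -1.0]] q [-0.9   0.46  1.7  -0.    0.98  0.79] F [-0.8 -0.3  2.5] op 0.082
```

View pics/wrist38.png

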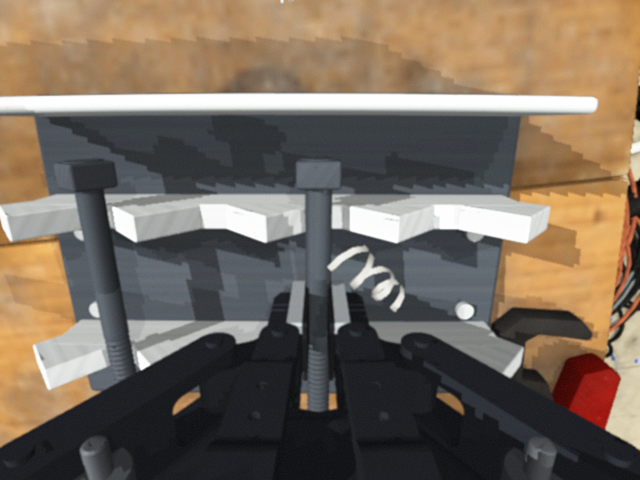

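```bash
python3 -m pendant '[[[0,0,0.004,0,0,0]]]'; python3 -m pendant '[[[0,0,0,0,0,0],[0,0,0,0,0,0],[0,0,0,0,0,0]]]' 0.7;  python3 -m pendant '[[[0,0,-0.08,0,0,0],[0,0,-0.15,0,0,0],[0,0,-0.25,0,0,0],[0,0,-0.25,0,0,0],[0,0,-0.2,0,0,0]]]'
python3 - <<'E'
from h import *
st()
c=cam("wrist");cv2.imwrite("pics/wrist39.png",c["pixels"])
path([.45,-.45,.30],None,6)
E
```

```text
time_s: 44.52
eef_pos: [0.4481, -0.3774, 0.0283]
eef_rot: [-0.001, 0.998, -0.057, -0.002]
wrist_force: [0.6, -0.6, 0.9]
opening: 0.086
time_s: 44.9
eef_pos: [0.4489, -0.3783, 0.0298]
eef_rot: [0.0, 0.998, -0.057, -0.001]
wrist_force: [0.0, 1.0, -0.2]
opening: 0.302
time_s: 45.52
eef_pos: [0.4482, -0.3766, 0.2226]
eef_rot: [-0.001, 0.998, -0.057, -0.002]
wrist_force: [1.3, -1.0, -0.1]
opening: 0.301
t 45.52 p [ 0.4482 -0.3766  0.2226] R [[0.993, -0.114, -0.005], [-0.114, -0.993, 0.003], [-0.005, -0.002, -1.0]] q [-0.9   0.22  1.58 -0.    1.35  0.79] F [ 1.3 -1.  -0.1] op 0.301
step mm 16.7347324659405 deg 0.0
[[0.007,0.059,-0.059,0,0,0],[0.007,0.059,-0.059,0,0,0],[0.007,0.059,-0.059,0,0,0],[0.007,0.059,-0.059,0,0,0],[0.007,0.059,-0.059,0,0,0],[0.007,0.059,-0.059,0,0,0]]
```

View pics/wrist39.png

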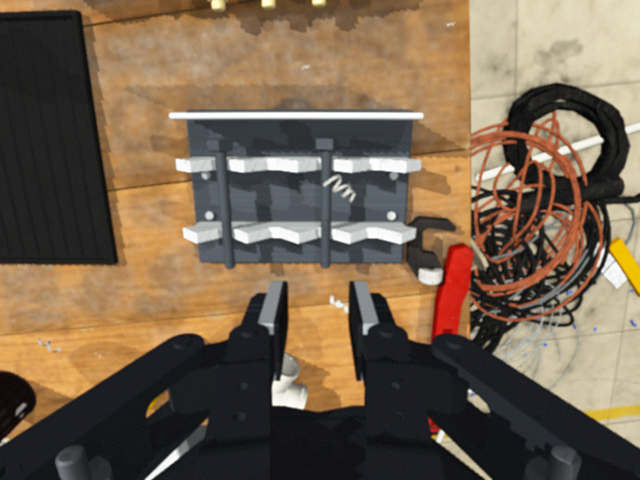

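```bash
python3 -m pendant '[[[0.007,0.04,-0.059,0,0,0],[-0.15,0.1,-0.059,0,0,0],[-0.2,0.1,0,0,0,0],[-0.2,0.1,0,0,0,0],[-0.2,0.1,0,0,0,0],[0,0,0,0,0,0]]]'
python3 - <<'E'
from h import *
st()
a=cv2.imread("pics/wrist39.png"); crop(a,165,95,430,285,3,"w39c.png")
c=cam("top");cv2.imwrite("pics/top40.png",c["pixels"]);crop(c["pixels"],395,205,515,290,6,"t40.png")
E
```

```text
time_s: 46.32
eef_pos: [0.2884, -0.4533, 0.2591]
eef_rot: [0.005, 0.998, -0.056, 0.002]
wrist_force: [0.8, 0.7, 0.3]
opening: 0.304
t 46.33 p [ 0.2884 -0.4533  0.2591] R [[0.994, -0.112, 0.004], [-0.112, -0.994, -0.01], [0.005, 0.009, -1.0]] q [-1.23  0.07  1.68  0.    1.39  0.46] F [0.8 0.7 0.3] op 0.304
```

View pics/top40.png

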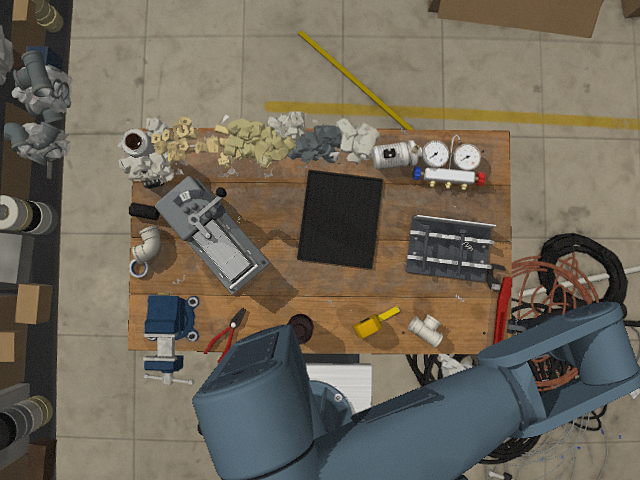

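View pics/t40.png

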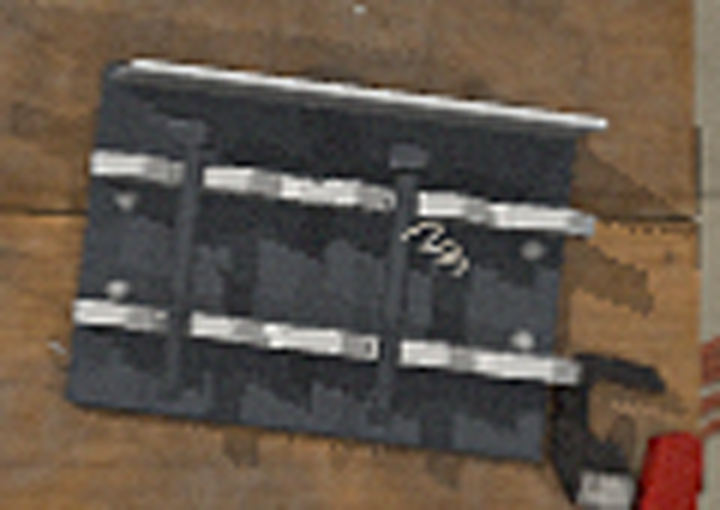

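View pics/w39c.png

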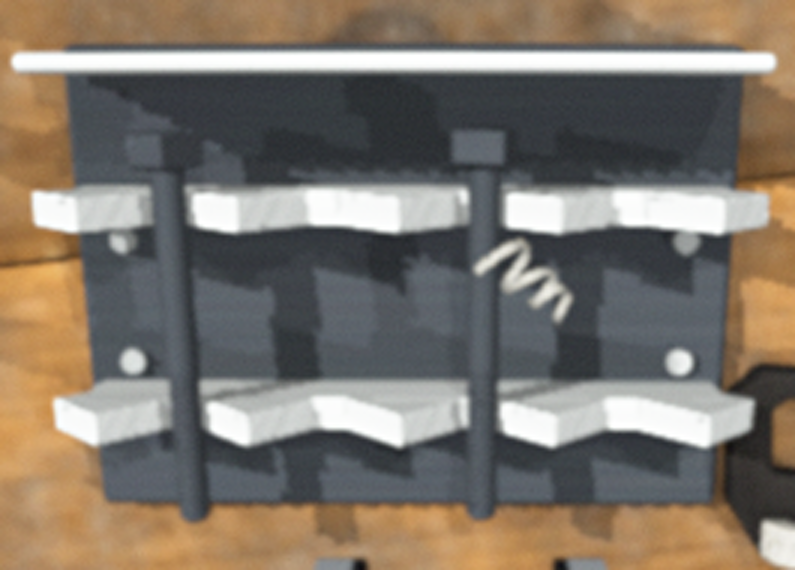

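Run:
```python
from h import *
c=cam("top")
g=lambda u,v,z:px2w(c,(395+(u+.5)/6-.5,205+(v+.5)/6-.5),z)[:2]
for n,h,t in[("b1",(188,121),(172,400)),("b2",(409,146),(382,420))]:
    H=g(*h,.037);T=g(*t,.037);m=(H+T)/2;d=H-T
    print(n,np.linalg.norm(d).round(4),"rack",((m-RO)@RX).round(4),((m-RO)@RY).round(4),"ang",np.degrees(np.arctan2(d@RY,d@RX)).round(2))
crop(c["pixels"],145,165,285,300,5,"t41.png")
```

```text
b1 0.1199 rack -0.0043 0.064 ang 3.15
b2 0.1183 rack -0.0026 -0.0294 ang 0.58
```

View pics/t41.png

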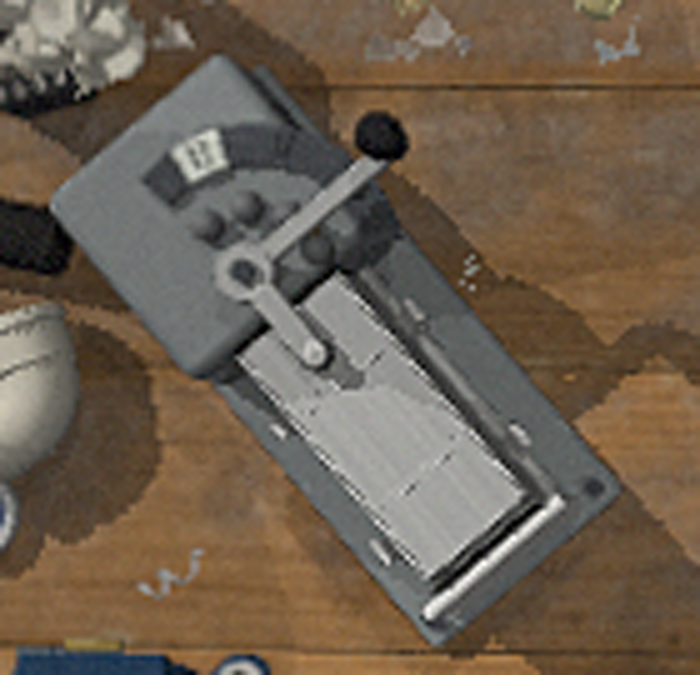

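Run:
```python
from h import *
st(); print(ctrl.hand_in())
```

```text
t 46.42 p [ 0.2907 -0.4524  0.2591] R [[0.994, -0.11, 0.005], [-0.11, -0.994, -0.01], [0.006, 0.009, -1.0]] q [-1.22  0.07  1.68  0.    1.39  0.46] F [-0.3 -0.4  0.1] op 0.297
the job is handed in; nothing more can be done
None
```

I did the whole job and handed it in at 46 s of the 210 s allowed. The hand-in gives no verdict, so what follows is from my own last checks.

**What I did:**
- I threw the lever into the white-marked notch, then shook the canister upturned over the mat until both bolts dropped out.
- I put the canister back in its saddle and threw the lever back to its first notch, with the keeper arm over the canister.
- I laid the two bolts in the y = +69 and y = −23 notches of the rack, heads to the fence.

**Last checks:**
- **Canister and lever:** the last overhead picture shows both as they were at the start.
- **Bolt count:** only two bolts were ever seen. The wrist force fell from about 5.3 N to 3.5 N, which matches an empty canister.
- **Rack:** the bolts measure 4 mm and 3 mm short of the middle lengthwise, well within limits.
- **Robot:** it stands clear of everything.

**Disagreements between measurements:**
- The overhead view puts both bolts about 5–6 mm towards −y of their nominal notches. I take that as an error in my rack centre, since they are 93 mm apart against 92 mm nominal.
- The overhead view also reads the first bolt as turned about 3° (limit 7°), but in the wrist picture it runs parallel to the rack and sits in its notches.
- Off-centre wrist readings ran about 4–5% too long, so I relied on the overhead values.

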